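Lock the shaker's levelling foot

TASK

The orbital shaker has been levelled with the screw foot at its front right corner, but the foot's lever locknut is still loose. Fit the larger spanner on the flats of that screw with its handle over the ledge, where the housing will stop it from turning, let go of it, and swing the nut's lever clockwise to its hard stop without letting the screw turn round with it. Then take the spanner off and lay it flat on the bench clear of the shaker, leaving bottle, tip box and tube rack where they are.

Things in the scene. Friction and masses are not known exactly. Their poses are not given: they have to be found in the camera images.
- shaker: Bench-top orbital shaker, fixed. Origin: on the axis of its levelling screw at bench level; x points into the machine, y to the left along its front, z up. The grey base casting spans x 30 to 330, y -70 to 330 mm, top 72 mm high. The lug with the screw juts out in front, 60 mm wide, to x = -60 mm, top 44 mm high. An aluminium platform 130 to 160 mm high starts at x = 102 mm.
- ledge (a point): Point on the ledge, the open flat top of the base casting along the shaker's front: 72 mm above the bench, 42 mm deep (shaker x 30 to 72 mm). Behind it, from x = 72 mm, stands the upright front wall of the white housing, 72 to 116 mm high, y -56 to 316 mm. The point is at x = 51, y = 140 mm of the shaker's frame, with its axes.
- screw_flats (a point): Steel levelling screw, 30 mm thick, upright. From 72 to 93 mm above the bench (top 3 mm chamfered) it has two flats 22 mm apart; a spanner on them lies on the round shoulder at 72 mm, level with the ledge. Point: on the axis, 76.5 mm up. z up; x runs along the flats (they face +y and -y) and points to the left, over the ledge. A spanner's handle can lie along +x or -x of this frame.
- screw_edge (a point): Point near the screw's top, 14 mm from its axis along the x of screw_flats, 90 mm up. Unheld, the screw turns (0.2 N m) before the locknut does (0.4 N m): the nut just drags it round. With the larger spanner on, handle along +x, the pull of the nut turns screw and spanner 2 to 9 degrees clockwise plus 5 to 10 of slack until the handle's end meets the housing wall. Over 30 degrees is too much.
- locknut (a joint): Turn of the locknut on the screw, rad: starts at 0 to 0.9, grows clockwise seen from above, tight at the hard stop 2.1; stays where left. Dark hexagon nut, 46 mm across flats, 46 to 64 mm above the bench (sinks 1 mm in closing), on the lug round the screw, with one radial lever. Tight, the lever points forward and left, some 45 to 60 degrees left of the shaker's -x.
- lever_grip (a point): Point in the middle of the locknut's lever, 90 mm from the screw's axis, 67 mm above the bench; x points outwards along the lever, z up. The lever is a rod 12 mm thick with a black grip, 18 mm thick, from 60 to 117 mm from the axis, rising outwards from 55 to 70 mm above the bench. Pushed here sideways it takes about 5 N; 10 N at the stop is ample.
- spanner: The larger flat steel open-ended spanner, 179 mm long, 9 mm thick, 0.26 kg, lying on the bench. Origin: centre of the jaw, mid-thickness. The jaw is 23.6 mm wide, open towards +x (tips at 14 mm), 17 mm deep to -x; head 52 mm wide, back to 43 mm. Handle 20 mm wide, along -x to 165 mm from the origin; centre of mass near -66 mm. z is normal to the flat sides, which are alike.
- spanner_end (a point): Point in the larger spanner's handle, 155 mm from the jaw centre along its -x, mid-thickness; axes as the spanner's.
- small_spanner: Smaller open-ended spanner of the same shape, 135 mm long, 7 mm thick, jaw 13.5 mm wide: too small for the screw. Origin and axes as the larger one's. The two spanners swap places at random.
- tip_box: Pipette-tip box 85 x 122 mm, 60 mm high, standing in front of the shaker's foot. Origin: centre of its underside.
- bottle: Upright plastic bottle, 64 mm across, 155 mm high, to the right of the shaker's foot. Origin: centre of its underside.
- tube_rack: Orange rack 110 x 190 mm full of small tubes, 67 mm high, at the far right. Origin: centre of its underside.
There are look-alikes about, which are no part of the job. What is shaped like the spanner but red or yellow is not meant.

How it is judged:
By the outcome, as a careful person would: the job done as asked, in the order asked, and still so for the second after the job is handed in, with the robot touching nothing.
It also fails if it takes over 72 s, if anything falls off the work surface, if the arm or the gripper's body presses on something with over 40 N, if the wrist force passes 120 N, or if a joint passes its speed limit or range.

ROBOT

A 6-joint arm with a two-finger parallel gripper is mounted at the origin on the work surface. World frame = base frame: x ahead of the robot, y to its left, z up, the work surface at z = 0. Lengths are in mm, angles in rad, forces in N, time in s.
With the tool pointing down it reaches from about 350 to 925 mm from the base axis. Payload 6.4 kg.
Tool frame: the origin (TCP) lies midway between the tips of the shut fingers; the grasp point (between the pads) lies robot.grip_depth behind it (robot.grip_depth is the distance from the TCP to the grasp point, in mm); z points along the fingers, y is the direction in which the jaws open and shut (so a half turn about z gives the same grasp; the last joint's range is limited). The gripper opens to 94 mm and grips with 3 to 60 N. Pads are 16 mm wide; open, the fingers measure 119 mm over their backs; the gripper's body (75 mm by 177 mm) begins 78 mm behind the grasp point.
Start: joints at [-1.433, 0.245, 1.558, -0, 1.339, -0.174], TCP at [199.407, -618.668, 205.455] pointing down, gripper open.
Joint ranges: [-3.13, 3.13], [-1.02, 2.26], [0.13, 2.54], [-0.95, 4.09], [0.21, 2.88], [-2.74, 2.74]. Speed limits (rad/s): [2.57, 2.57, 3.14, 3.14, 3.14, 3.14].

INTERFACE

Orientations are given as a 3x3 rotation matrix whose columns are the frame's x, y, z axes.
In Python, from station import robot gives the robot as it stands.
- The arm moves only by the shell command python3 -m creep 'ROWS' [FORCE]. ROWS is JSON, a list of rows, each a list of 5 numbers: the closure, from 0 (fully open) to 1 (shut), then the shift along the tool's x, y, z in m, then the turn about the tool's z in rad. A call has 1 to 8 rows; each row shifts and turns the pose as measured when the row begins, along the tool's axes as they then stand; what a row does not reach is not made up. A row lasts 1/12 s, in which the tool goes at most 41.7 mm and 7.16 degrees, less where a joint would pass 70% of its speed; a pose out of reach is approached as far as the arm can. A call with a gripper value outside its range is refused whole. The fingers move at their own pace and stop on an object; FORCE is the grip in N (left out, the last holds). Time passes only in rows, so rows that do not move let the fingers close. It gives the time, the measured TCP pose, the force and the opening at its end, in the units of the state.
- robot.observe(): the state, without advancing time (a new reading comes with each control period).
- robot.snapshot(name): name is "scene" or "top" or "wrist"; returns (picture, depth): 420x560x3 uint8, blue, green, red; 420x560 float32, mm along the optical axis (not along the pixel's ray), 0 where there is no reading.
- robot.calibration(name): a dict with "fovy" (degrees; the focal length in pixels is half the picture's height over the tangent of half this angle, whatever the lens; pixels are square), "cx", "cy" (the principal point, pixels), "view" (4x4, takes a point from world to camera coordinates). Camera axes: x right, y down, z forward; pixel columns grow to the right and rows downward; lengths in mm; the calibration is good to about 2 mm. The wrist camera is an equidistant fisheye: a pixel r from the principal point sees the ray r / f radians off the axis. A picture is of the moment at which its call begins: read the wrist's pose just before it. calibration takes no time and is no camera call; for the wrist camera it gives the pose at the moment of the call.
- robot.finish_job(): hands the job in, once; it reports no verdict.
Trained networks look in the newest picture that a camera, given by its name, has taken for a name from the list of things; names that differ only in an ending like _2 or _b are one class to them, and where a whole thing is asked for, a point or a joint stands for the part that bears it (a point fixed in the world has none). Each returns a list of dicts, best first, with "score" (0 to 1); they miss things now and then, are a little off and sometimes report something else, mostly with a low value. They report only what shows in the picture. A call takes as long as a camera call. They do not tell look-alikes from the thing itself.
- robot.trace(camera, target): "mask" (420x560 bool, what is visible of it).
- robot.place_of(camera, target): "xyz" ([x, y, z] in mm, in world coordinates, good to about 4 mm: a listed point, or the origin of a listed thing).
The state is a dict: "time": time; "q": joint angles; "dq": joint speeds; "effort": joint torques, N m; "tool_pos": TCP position; "orientation": TCP orientation; "wrist_force": force on the tool from outside, world axes, zero at the start; "torque": the same for the moment, N m; "gripper_width": finger opening in mm.
Only numpy, scipy, OpenCV 4.12 (cv2) and the standard library are available. Lean on these libraries where they do the work, as an engineer would, in place of code of your own. Each camera call takes 0.05 s, during which the arm holds its last target.

## Working session

There is one attempt and no reset: what is moved stays moved. The work goes in short steps, Python scripts to look and compute and a shell command to move; the robot and the scene stay as the last step left them, time stands still between calls to the robot, and variables do not carry over. Pictures are saved under pics/ and viewed, and the job is handed in when it is done.

```bash
ls; mkdir -p pics; python3 - <<'E'
from station import robot
import cv2
print(robot.grip_depth); s=robot.observe(); print(s)
for n in("scene","top","wrist"):
    p,d=robot.snapshot(n); cv2.imwrite(f"pics/{n}0.png",p)
    c=robot.calibration(n); print(n,c['fovy'],c['cx'],c['cy'])
E
```

```text
pics
18.8
{'time': 0.0, 'q': array([-1.43314034e+00,  2.45820930e-01,  1.55900916e+00, -3.04525967e-06,
        1.33869408e+00, -1.74060612e-01]), 'dq': array([-0.00069339,  0.00128429, -0.00159016, -0.00010913,  0.00120456,
       -0.00086454]), 'effort': array([ 4.63748329e-04, -4.15835452e+01, -3.14599478e+01,  6.84831524e-02,
        3.31225118e-02, -1.39071503e-04]), 'tool_pos': array([ 199.29556104, -618.05938121,  204.34359243]), 'orientation': array([[ 9.51808334e-01,  3.06693371e-01, -2.67980831e-04],
       [ 3.06693309e-01, -9.51806469e-01,  1.91283394e-03],
       [ 3.31587602e-04, -1.90283922e-03, -9.99998135e-01]]), 'wrist_force': array([ 0.18469811, -0.31524853,  0.28184615]), 'torque': array([0.02161926, 0.03311232, 0.02898964]), 'gripper_width': 94.32985760310224}
scene 54.59470304105684 277.93081738321325 207.22460703467112
top 42.064338022745574 275.17939593682513 209.0264904720257
wrist 65.70646984690485 280.6873075279989 210.6521604551945
```

View pics/scene0.png

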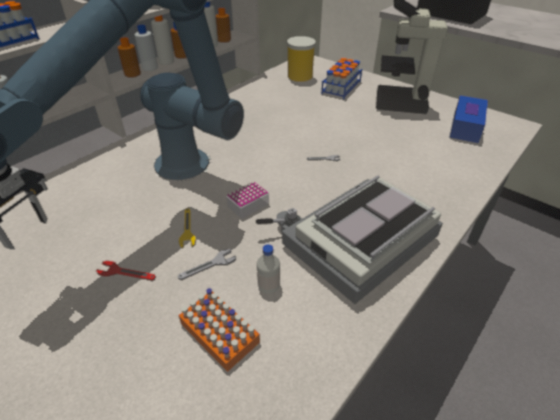

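View pics/top0.png

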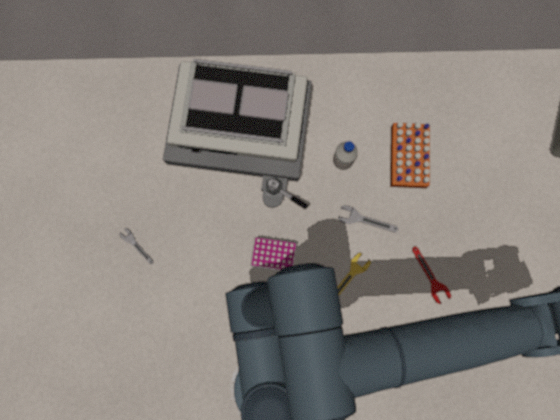

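View pics/wrist0.png

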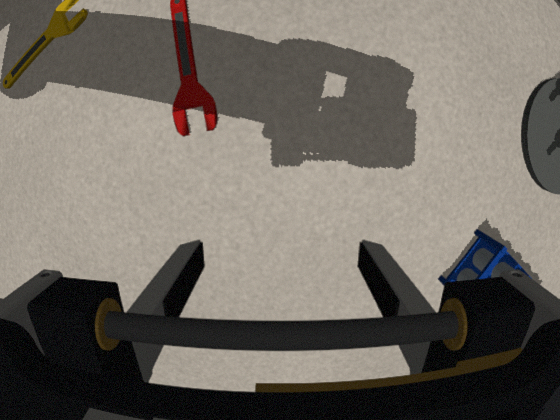

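Candidates in the top picture: steel at (367,218), longer; steel at (136,246), shorter; red at (433,275) and yellow at (355,272), which are look-alikes. By the description I choose (367,218). Next I measure it and check the choice in a crop.

```bash
cat > h.py <<'E'
from station import robot
import numpy as np, cv2
np.set_printoptions(precision=2,suppress=True)
def pts(name,d,c,us,vs):
    f=210/np.tan(np.radians(c['fovy']/2)); z=d[vs,us]
    us=np.asarray(us,float);vs=np.asarray(vs,float)
    if name=='wrist':
        dx,dy=us-c['cx'],vs-c['cy']; r=np.hypot(dx,dy)+1e-9; t=np.tan(r/f)
        P=np.stack([dx/r*t*z,dy/r*t*z,z,np.ones_like(z)])
    else: P=np.stack([(us-c['cx'])/f*z,(vs-c['cy'])/f*z,z,np.ones_like(z)])
    return (np.linalg.inv(c['view'])@P)[:3].T
def proj(name,c,X):
    f=210/np.tan(np.radians(c['fovy']/2)); X=np.atleast_2d(X)
    p=(c['view']@np.c_[X,np.ones(len(X))].T)[:3]
    if name=='wrist':
        r=np.hypot(p[0],p[1])+1e-9; t=np.arctan2(r,p[2])*f
        return np.stack([c['cx']+p[0]/r*t,c['cy']+p[1]/r*t]).T
    return np.stack([c['cx']+f*p[0]/p[2],c['cy']+f*p[1]/p[2]]).T
E
python3 - <<'E'
from h import *
for n in("top","scene"):
    p,d=robot.snapshot(n);c=robot.calibration(n)
    np.savez(f'{n}1.npz',p=p,d=d)
    for t in("spanner","spanner_end","small_spanner","shaker","ledge","screw_flats","screw_edge","lever_grip","tip_box","bottle","tube_rack"):
        for r in robot.place_of(n,t)[:4]:
            print(n,t,round(r['score'],2),np.array(r['xyz']),proj(n,c,r['xyz'])[0])
    if n=='top':
        cv2.imwrite('pics/crop1.png',cv2.resize(p[150:320,220:460],None,fx=3,fy=3,interpolation=cv2.INTER_CUBIC))
print(robot.observe()['time'])
E
```

```text
top spanner 0.83 [ 246.7 -495.7    2.6] [440.49 296.55]
top spanner 0.73 [ 359.1 -276.6    3.6] [362.87 259.02]
top spanner 0.58 [ 495.4 -223.     7.6] [342.83 213.13]
top spanner_end 0.79 [ 386.1 -426.3    1.8] [413.42 248.87]
top spanner_end 0.74 [ 448.6 -369.8    2.4] [393.01 228.09]
top spanner_end 0.68 [ 238.9 -170.2    5. ] [327.93 301.43]
top small_spanner 0.73 [450.3 426.1   3. ] [123.56 232.73]
top shaker 0.72 [571.7 -16.    3.4] [272.4  189.51]
top ledge 0.8 [643.5 111.9  72.6] [227.38 161.16]
top screw_flats 0.74 [574.7 -14.3  68.5] [271.52 183.9 ]
top screw_flats 0.21 [ 666.6 -421.9   -0.9] [406.06 156.41]
top screw_edge 0.66 [577.7  -5.4  91. ] [268.26 181.24]
top lever_grip 0.76 [522.2 -88.2  70.8] [297.75 201.22]
top lever_grip 0.37 [ 663.9 -425.7    1.2] [407.54 157.07]
top tip_box 0.75 [375.9 -12.3  -2.4] [272.35 255.2 ]
top tip_box 0.7 [ 493.2 -222.7    9.5] [342.84 213.76]
top bottle 0.75 [ 660.5 -225.8    2.6] [341.41 159.36]
top tube_rack 0.71 [ 667.9 -425.     3.3] [407.39 155.61]
top tube_rack 0.29 [375.3 -12.1  -0.6] [272.28 255.35]
scene spanner 0.78 [ 242.9 
[... 323 characters left out ...]
1 275.49]
scene spanner_end 0.4 [644.  111.8  73.4] [333.61 203.35]
scene small_spanner 0.6 [453.  425.2   4.8] [337.06 157.1 ]
scene shaker 0.93 [566.5 -16.8   0.8] [289.45 229.89]
scene ledge 0.97 [646.3 113.1  70.9] [334.36 204.03]
scene screw_flats 0.9 [567.4 -18.2  74.8] [289.79 213.41]
scene screw_edge 0.92 [577.3  -3.7  91.8] [295.29 208.36]
scene screw_edge 0.16 [ 497.8 -222.7    3.7] [229.31 255.26]
scene lever_grip 0.72 [521.  -86.   69.1] [264.38 219.5 ]
scene tip_box 0.83 [378.1 -15.6  -2.8] [247.74 205.93]
scene bottle 0.71 [ 657.3 -223.8   -1.8] [268.44 283.76]
scene tube_rack 0.59 [ 664. -427.   -0.] [218.11 333.17]
scene tube_rack 0.46 [567.2 -15.3  -3.5] [289.88 230.68]
1.35
```

View pics/crop1.png

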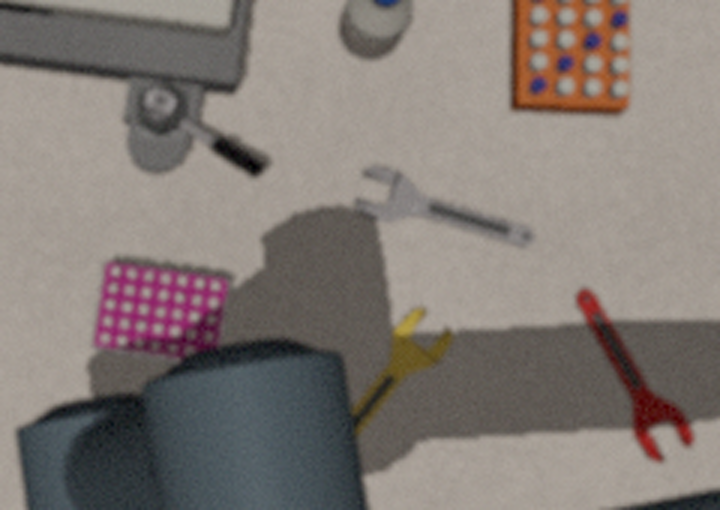

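The crop shows the larger steel spanner with its jaw at crop (385,190) and its handle end at (520,235). The measured jaw-to-end distance is 155 mm, as it should be. The tip box, bottle, screw and lever are also where the networks place them. Next I work out the camera geometry and the moves.

```bash
python3 - <<'E'
from h import *
s=robot.observe();c=robot.calibration('wrist')
R=s['orientation'];V=np.linalg.inv(c['view'])
print("cam in tool",R.T@(V[:3,3]-s['tool_pos']));print(R.T@V[:3,:3])
d=np.load('top1.npz')['d'];p=np.load('top1.npz')['p'];ct=robot.calibration('top')
us,vs=np.meshgrid(np.arange(335,402),np.arange(198,236));P=pts('top',d,ct,us.ravel(),vs.ravel())
m=(P[:,2]>5)&(P[:,2]<20);Q=P[m]
print(m.sum(),Q.mean(0));
r=cv2.fitLine(Q[:,:2].astype(np.float32),cv2.DIST_L2,0,.01,.01).ravel();print(r,np.degrees(np.arctan2(r[1],r[0])))
t=(Q[:,:2]-r[2:])@r[:2];print(t.min(),t.max(),np.median(Q[:,2]))
E
```

```text
cam in tool [  75.64   -0.45 -178.66]
[[ 0.   -0.97 -0.26]
 [ 1.    0.    0.  ]
 [-0.   -0.26  0.97]]
725 [ 478.34 -292.41    9.1 ]
[   0.14    0.99  478.34 -292.41] 82.04211
-105.07991557129897 98.51862431524091 8.532431695801279
```

```bash
cat >> h.py <<'E'
def go(xyz,yaw=None):
    "print tool-frame delta to target (mm) and turn (rad)"
    s=robot.observe();R=s['orientation'];d=R.T@(np.array(xyz)-s['tool_pos'])
    y=np.degrees(np.arctan2(R[1,0],R[0,0]))
    t=0 if yaw is None else -np.radians((yaw-y+180)%360-180)
    print('delta tool',d,'|',np.linalg.norm(d),'yaw',y,'turn',round(t,3),'q1,q6',s['q'][[0,5]],'t',round(s['time'],2),'pos',s['tool_pos'],'F',s['wrist_force'])
E
python3 -m creep '[[0,0.0316,-0.0269,0,0],[0,0.0316,-0.0269,0,0],[0,0.0316,-0.0269,0,0],[0,0.0316,-0.0269,0,0],[0,0.0316,-0.0269,0,0],[0,0.0316,-0.0269,0,0],[0,0.0316,-0.0269,0,0],[0,0.0316,-0.0269,0,0]]' 60; python3 -c "
from h import *
go([570,-17,120],65)"
```

```text
time: 2.02
tool_pos: [373.0, -337.7, 204.3]
orientation: [[0.956, 0.293, 0.001], [0.293, -0.956, -0.003], [-0.0, 0.003, -1.0]]
wrist_force: [0.9, 0.4, 1.1]
gripper_width: 94.2
delta tool [ 282.48 -248.97   83.42] | 385.6670616083384 yaw 17.06596643982303 turn -0.837 q1,q6 [-0.96  0.31] t 2.02 pos [ 372.98 -337.65  204.29] F [0.94 0.35 1.11]
```

```bash
python3 -m creep '[[0,0.0312,-0.0275,0,0],[0,0.0312,-0.0275,0,0],[0,0.0312,-0.0275,0,0],[0,0.0312,-0.0275,0,0],[0,0.0312,-0.0275,0,0],[0,0.0312,-0.0275,0,0],[0,0.0312,-0.0275,0,0],[0,0.0312,-0.0275,0,0]]' >/dev/null; python3 -m creep '[[0,0.02,-0.02,0.01,-0.12],[0,0.01,-0.015,0.02,-0.12],[0,0,0,0.02,-0.12],[0,0,0,0.01,-0.12],[0,0,0,0.01,-0.12],[0,0,0,0,-0.12],[0,0,0,0,-0.12],[0,0,0,0,0]]'; python3 -c "
from h import *
go([570,-17,120],65)
p,d=robot.snapshot('wrist');cv2.imwrite('pics/w1.png',p)
c=robot.calibration('wrist');np.savez('w1.npz',p=p,d=d,**c,pos=robot.observe()['tool_pos'],R=robot.observe()['orientation'])
for t in ('screw_flats','screw_edge','lever_grip','shaker','ledge'):
  for r in robot.place_of('wrist',t)[:2]: print(t,r['score'],np.array(r['xyz']),proj('wrist',c,r['xyz']))
"
```

```text
time: 3.35
tool_pos: [567.0, 2.3, 134.2]
orientation: [[0.386, 0.922, 0.011], [0.922, -0.386, -0.006], [-0.002, 0.013, -1.0]]
wrist_force: [0.8, 0.7, 0.3]
gripper_width: 94.0
delta tool [-16.6   10.02  14.37] | 24.128480599547455 yaw 67.27457263704345 turn 0.04 q1,q6 [-0.19  0.2 ] t 3.35 pos [567.01   2.27 134.21] F [0.8  0.73 0.28]
screw_flats 0.64 [571.5 -17.5  80.4] [[295.21 247.76]]
screw_edge 0.95 [581.5  -3.7  88.2] [[301.36 230.55]]
lever_grip 0.81 [518.9 -87.3  68.3] [[269.4  328.63]]
shaker 0.63 [574.  -18.4   5.1] [[293.65 219.42]]
ledge 0.86 [642.6 114.5  76.1] [[315.61  48.95]]
ledge 0.54 [573.6 -18.8  79.9] [[298.32 247.95]]
```

View pics/w1.png

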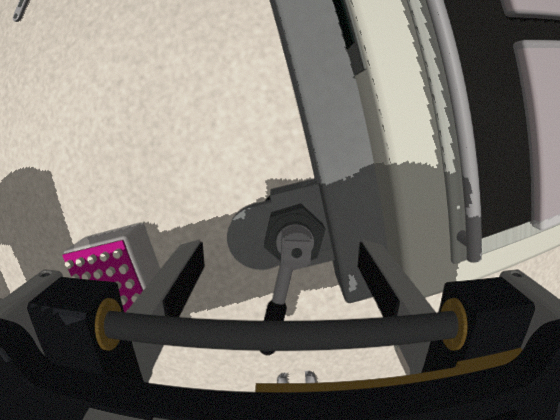

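```bash
python3 - <<'E'
from h import *
w=np.load('w1.npz');p=w['p'];d=w['d'];c={k:w[k] for k in('fovy','cx','cy','view')}
cv2.imwrite('pics/w1c.png',cv2.resize(cv2.convertScaleAbs(p[195:310,230:345],alpha=2.2),None,fx=5,fy=5,interpolation=cv2.INTER_CUBIC))
us,vs=np.meshgrid(np.arange(250,345),np.arange(200,300));us=us.ravel();vs=vs.ravel()
P=pts('wrist',d,c,us,vs)
m=(P[:,2]>86)&(P[:,2]<100);Q=P[m];print(m.sum(),Q.mean(0),Q.min(0),Q.max(0))
b=cv2.minAreaRect(Q[:,:2].astype(np.float32));print(b)
ev=np.linalg.svd(Q[:,:2]-Q[:,:2].mean(0),full_matrices=False);print(ev[1],ev[2])
m2=(P[:,2]>67)&(P[:,2]<78);print(m2.sum())
g=np.zeros((100,95),int);g.ravel()[:]=P[:,2]
for r in g[20:75:2,20:75:2]:print(' '.join('%3d'%x for x in r))
E
```

```text
1017 [572.47 -14.86  91.43] [558.09 -30.68  86.13] [585.92  -1.48  95.29]
((572.0838012695312, -16.188993453979492), (29.716928482055664, 22.10508155822754), 65.43638610839844)
[247.75 193.13] [[-0.44 -0.9 ]
 [ 0.9  -0.44]]
1368
 60  61  61  62  63  65  64  63  64  63  64  64  64  63  63  64  63  65  63  63  64  65  61  59  50  44  43  45
 62  61  61  64  64  64  64  65  64  65  66  66  69  67  66  66  63  64  63  64  65  62  65  61  62  52  44  43
 62  61  62  64  64  64  63  65  68  71  71  71  70  71  70  70  69  66  63  64  63  63  64  62  61  61  54  43
 61  64  64  63  64  64  67  70  71  72  72  74  74  74  74  74  70  71  69  63  64  62  62  64  60  61  61  43
 62  65  63  65  63  67  71  70  73  77  76  80  79  78  80  80  75  75  70  71  63  64  65  64  63  61  61  62
 64  63  64  63  66  71  73  74  76  81  81  84  84  84  85  83  80  81  76  71  71  64  65  63  64  61  62  62
 63  64  64  64  70  72  78  78  82  86  86  88  89  89  88  88  88  86  81  80  71  66  63  63  64  62  62  62
 64  64  64  66  71 312  82  81  87  88  89  90  89  88  90  89  89  89  85  85  79  71
[... 1564 characters left out ...]
  45  44  44  42  44  43  -2
 43  43  43  43  45  58  60  90  90  88  88  89  89  89  89  91  92  93  91  93  44  44  45   0   0  -1   0  -1
 43  42  43  44   0  59  60  61  61  90  90  90  91  89  90  89  90  90  44   0   0   0   0   0   0   0   0   0
 43   0   0   0   0  59  61  61  61  61  89  89  89  88  90  -1   0   0   0   0   0   0   0   0   0   0   0   0
  0   1  -1   0  57  61  61  62  62  60  61  57   0  -1   0   0   0   0   0  -1   0   0   0   0   0   0  -1  -1
 -1   0  -1   0  58  61  62  62  63  62  60   0   0   1  -1   0   0  -1   0  -2  -1   0   0   0   0   0   0   0
  0  -1   0 312  59  62  61  62  63  61  61  -1   0   0   0   0   0   0   0   0   0   0   0  -1   0   0   0   0
```

View pics/w1c.png

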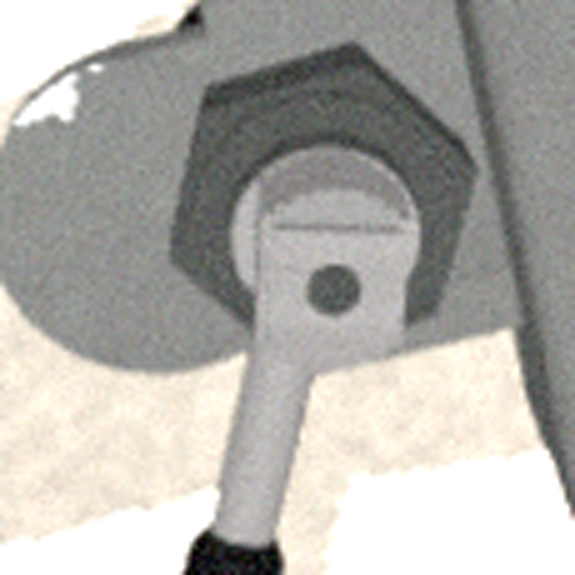

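```bash
python3 - <<'E'
from h import *
from scipy.optimize import minimize
w=np.load('w1.npz');p=w['p'];d=w['d'];c={k:w[k] for k in('fovy','cx','cy','view')}
us,vs=np.meshgrid(np.arange(250,345),np.arange(200,300));us=us.ravel();vs=vs.ravel()
P=pts('wrist',d,c,us,vs)
n=np.hypot(P[:,0]-572,P[:,1]+16)<40
hi=(P[:,2]>86)&n; lo=(P[:,2]<86)&n&(P[:,2]>30)
# silhouette fit: project model of top outline (flats+arc) at z=90(no chamfer) mask IoU
import itertools
T=np.zeros((420,560),np.uint8);T[vs[hi],us[hi]]=1
def mask(x,y,a,r=15,f=11):
    m=np.zeros((420,560),np.uint8)
    th=np.linspace(0,2*np.pi,200);ca,sa=np.cos(a),np.sin(a)
    X=r*np.cos(th);Y=np.clip(r*np.sin(th),-f,f)
    for dr,z in((0,90),(-2,93),(0,87)):
        k=(r+dr)/r
        Yk=np.clip(r*k*np.sin(th),-f-dr*0,f) if dr==0 else np.clip((r+dr)*np.sin(th),-f-dr,f+dr)
        q=proj('wrist',c,np.c_[x+ca*X*k-sa*Yk,y+sa*X*k+ca*Yk,np.full(200,z)])
        m|=0
        cv2.fillPoly(m,[np.round(q*16).astype(np.int32)],1,shift=4)
    return m
best=[]
for x in np.arange(568,577,.5):
  for y in np.arange(-22,-10,.5):
    for a in range(54,78,2):
      m=mask(x,y,np.radians(a));best.append(((m!=T).sum(),x,y,a))
best.sort();print(T.sum(),*best[:12],sep='\n')
# direct lever direction
m=(P[:,2]>-999)
us,vs=np.meshgrid(np.arange(255,310),np.arange(262,318));P=pts('wrist',d,c,us.ravel(),vs.ravel())
L=P[(P[:,2]>50)&(P[:,2]<75)&(np.hypot(P[:,0]-572,P[:,1]+16)>28)]
v=(L[:,:2]-[572,-16]);print(len(L),np.degrees(np.arctan2(v[:,1].mean(),v[:,0].mean())))
# shaker yaw : ledge front edge
us,vs=np.meshgrid(np.arange(250,460),np.arange(0,300));P=pts('wrist',d,c,us.ravel(),vs.ravel())
L=P[(abs(P[:,2]-72)<4)&(P[:,0]>590)&(P[:,1]>0)];print(len(L),cv2.minAreaRect(L[:,:2].astype(np.float32)))
ed=[]
for y in np.arange(20,200,5):
    k=L[abs(L[:,1]-y)<2.5]
    if len(k)>10: ed.append((y,np.percentile(k[:,0],1),np.percentile(k[:,0],99)))
ed=np.array(ed);print(np.degrees(np.arctan(np.polyfit(ed[:,0],ed[:,1],1)[0])),np.polyfit(ed[:,0],ed[:,1],1))
E
```

```text
1017
(np.int64(82), np.float64(572.0), np.float64(-16.5), 66)
(np.int64(84), np.float64(572.0), np.float64(-16.5), 64)
(np.int64(85), np.float64(572.0), np.float64(-16.0), 66)
(np.int64(86), np.float64(572.0), np.float64(-16.5), 62)
(np.int64(87), np.float64(572.0), np.float64(-16.5), 68)
(np.int64(89), np.float64(572.0), np.float64(-16.0), 68)
(np.int64(89), np.float64(572.0), np.float64(-15.5), 66)
(np.int64(90), np.float64(572.0), np.float64(-15.5), 68)
(np.int64(91), np.float64(572.0), np.float64(-16.5), 70)
(np.int64(91), np.float64(572.5), np.float64(-16.0), 66)
(np.int64(92), np.float64(572.5), np.float64(-16.0), 64)
(np.int64(93), np.float64(572.5), np.float64(-16.5), 64)
801 -126.3100961576345
11495 ((639.7686767578125, 79.45405578613281), (166.0894317626953, 44.51253890991211), 81.00165557861328)
8.922852374486776 [  0.16 605.72]
```

```bash
python3 -m creep '[[0,-0.04,0.0035,-0.007,0],[0,-0.04,0.0035,-0.007,0],[0,-0.04,0.0035,-0.007,0.04],[0,-0.04,0.0035,-0.007,0],[0,-0.04,0.0035,-0.007,0],[0,-0.04,0.0035,-0.007,0],[0,-0.04,0.0035,-0.007,0],[0,-0.04,0.0035,-0.007,0]]' >/dev/null; python3 -m creep '[[0,0,0,0,0.124],[0,0,0,0,0.124],[0,0,0,0,0.124],[0,0,0,0,0.124],[0,0,0,0,0.124],[0,0,0,0,0.124],[0,0,0,0,0.124],[0,0,0,0,0.124]]'>/dev/null;  python3 -m creep '[[0,0,0,0,0.124],[0,0,0,0,0.124],[0,0,0,0,0.124],[0,0,0,0,0.124],[0,0,0,0,0.124],[0,0,0,0,0.124],[0,0,0,0,0.124],[0,0,0,0,0.124]]'; python3 -c "
from h import *
go([469,-304,120],-108)"
```

```text
time: 5.65
tool_pos: [455.8, -316.4, 202.3]
orientation: [[0.642, -0.766, 0.025], [-0.766, -0.643, -0.019], [0.03, -0.007, -1.0]]
wrist_force: [-1.0, -0.2, -0.6]
gripper_width: 93.9
delta tool [ -3.47 -17.52  82.36] | 84.27526603552387 yaw -50.00390717318902 turn 1.012 q1,q6 [-0.81  1.63] t 5.65 pos [ 455.76 -316.36  202.31] F [-1.05 -0.22 -0.56]
```

```bash
python3 -m creep '[[0,-0.003,-0.017,0.03,0.0],[0,0,0,0.03,0.124],[0,0,0,0.01,0.124],[0,0,0,0,0.124],[0,0,0,0,0.124],[0,0,0,0,0.124],[0,0,0,0,0.124],[0,0,0,0,0.124]]'>/dev/null;  python3 -m creep '[[0,0,0,0,0.124],[0,0,0,0,0]]'; python3 -c "
from h import *
go([469,-304,120],-108)
p,d=robot.snapshot('wrist');cv2.imwrite('pics/w2.png',p)
c=robot.calibration('wrist');np.savez('w2.npz',p=p,d=d,**c,pos=robot.observe()['tool_pos'],R=robot.observe()['orientation'])
for t in ('spanner','spanner_end'):
  for r in robot.place_of('wrist',t)[:2]: print(t,r['score'],np.array(r['xyz']),proj('wrist',c,r['xyz']))
"
```

```text
time: 6.48
tool_pos: [470.2, -305.9, 132.4]
orientation: [[-0.307, -0.951, 0.029], [-0.952, 0.306, -0.023], [0.013, -0.035, -0.999]]
wrist_force: [0.3, 0.0, -0.3]
gripper_width: 94.1
delta tool [-1.6   2.19 12.27] | 12.564350579179001 yaw -107.88083740737945 turn 0.002 q1,q6 [-0.78  2.67] t 6.48 pos [ 470.24 -305.91  132.36] F [ 0.26  0.   -0.33]
spanner 0.95 [ 357.5 -273.7    4.8] [[401.66 203.13]]
spanner 0.74 [ 496.  -223.     7.5] [[285.01 286.48]]
spanner_end 0.92 [ 239.1 -167.5    3.1] [[503.   258.07]]
spanner_end 0.7 [ 386.1 -424.5    1.5] [[332.23  62.56]]
```

View pics/w2.png

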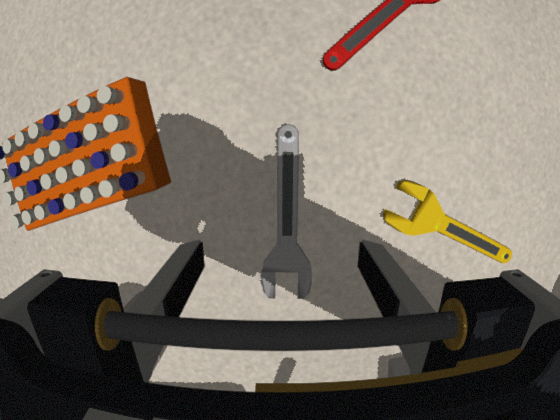

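```bash
cat > sp.py <<'E'
from h import *
import sys
def spanner(f,box):
    w=np.load(f);p=w['p'];d=w['d'];c={k:w[k] for k in('fovy','cx','cy','view')}
    us,vs=np.meshgrid(np.arange(box[0],box[1]),np.arange(box[2],box[3]));us=us.ravel();vs=vs.ravel()
    P=pts('wrist',d,c,us,vs); R=w['R'];pos=w['pos']
    m=(P[:,2]>box[4])&(P[:,2]<box[5]); T=(P[m]-pos)@R
    return P[m],T
E
python3 - <<'E'
from sp import *
P,T=spanner('w2.npz',(255,320,110,310,4.5,14))
print(len(P),np.median(P[:,2]),T.min(0),T.max(0))
for a in range(-110,100,12):
    k=T[abs(T[:,0]-a)<6]
    if len(k)>5: print(a,len(k),np.percentile(k[:,1],2),np.percentile(k[:,1],98),k[:,2].mean())
E
```

```text
4188 8.394771904526664 [-101.81  -20.06  119.89] [ 76.25  31.93 127.81]
-98 154 -16.186088548071876 29.11407787846882 122.60850247681205
-86 266 -18.175569999456386 31.134033568017585 122.67256423669974
-74 333 -19.871285102246937 31.428185614635925 123.00558593684502
-62 507 -16.73080158356825 29.225072679367507 123.00644075795176
-50 363 -11.165534929623934 22.873827381230207 123.29140291643472
-38 241 -4.319124657122058 15.597933414834896 123.55208636187595
-26 225 -3.286022223853095 15.365864110164615 123.48289937463574
-14 244 -3.263973677645996 15.22777713237166 123.7619185788014
-2 255 -3.2403700374841438 16.048822021669487 123.8985566937473
10 261 -3.217410102436671 15.873043942440797 123.9998883834065
22 262 -3.2010208416997306 15.740166157794183 124.24571183800785
34 271 -3.1934402483580238 15.638115524484615 124.35429177531513
46 285 -3.1828391917874033 16.506640401080062 124.41905375271816
58 266 -3.177493536250979 16.395803337438714 124.76397591659226
70 249 -2.2387815476193595 16.293731668446735 124.77448844170188
82 6 4.33813152520451 8.748349734943524 125.16117101960845
```

```bash
python3 -m creep '[[0,0,0.0063,0.03,0],[0.5,0,0,0.03,0],[0.5,0,0,0.03,0],[0.5,0,0,0.02,0],[0.5,0,0,0.01,0],[0.5,0,0,0,0]]' 60; python3 -c "
from h import *
go([469,-304,3],-108)"
```

```text
time: 7.13
tool_pos: [470.8, -310.0, 11.9]
orientation: [[-0.291, -0.956, 0.036], [-0.957, 0.29, -0.03], [0.018, -0.043, -0.999]]
wrist_force: [0.3, 0.2, 0.1]
gripper_width: 64.1
delta tool [-5.42  3.87  8.68] | 10.938539077173253 yaw -106.92367393440882 turn 0.019 q1,q6 [-0.79  2.65] t 7.13 pos [ 470.81 -310.04   11.94] F [0.29 0.2  0.07]
```

```bash
python3 -m creep '[[0.5,0,0,0.005,0.02],[0.5,0,0,0.004,0],[0.7,0,0,0,0],[0.9,0,0,0,0],[1,0,0,0,0],[1,0,0,0,0],[1,0,0,0,0],[1,0,0,0,0]]' 60; python3 -c "
from h import *
go([469,-304,3],-108)"
```

```text
time: 7.8
tool_pos: [473.7, -312.8, 7.5]
orientation: [[-0.31, -0.95, 0.041], [-0.951, 0.308, -0.036], [0.021, -0.05, -0.999]]
wrist_force: [0.0, 0.2, -1.6]
gripper_width: 17.1
delta tool [-6.98  7.41  4.  ] | 10.932968188360547 yaw -108.0389992553169 turn -0.001 q1,q6 [-0.79  2.67] t 7.8 pos [ 473.71 -312.77    7.51] F [ 0.    0.22 -1.57]
```

```bash
python3 -c "
from h import *
go([469,-304,3],-108)
p,d=robot.snapshot('wrist');cv2.imwrite('pics/w3.png',p)
c=robot.calibration('wrist');np.savez('w3.npz',p=p,d=d,**c,pos=robot.observe()['tool_pos'],R=robot.observe()['orientation'])
go([469,-304,3],-108);s=robot.observe();print(s['q'],s['effort'],s['orientation'][:,2],s['gripper_width'])
"
```

```text
delta tool [-6.98  7.41  4.  ] | 10.932968188360547 yaw -108.0389992553169 turn -0.001 q1,q6 [-0.79  2.67] t 7.8 pos [ 473.71 -312.77    7.51] F [ 0.    0.22 -1.57]
delta tool [-6.97  7.36  3.94] | 10.870619476656469 yaw -108.03494989524076 turn -0.001 q1,q6 [-0.79  2.67] t 7.85 pos [ 473.67 -312.75    7.45] F [-0.29 -1.01 -1.7 ]
[-0.79  0.29  1.91  0.01  0.89  2.67] [  0.04 -37.67 -25.48  -0.02  -0.16  -0.01] [ 0.04 -0.04 -1.  ] 17.444322257685965
```

View pics/w3.png

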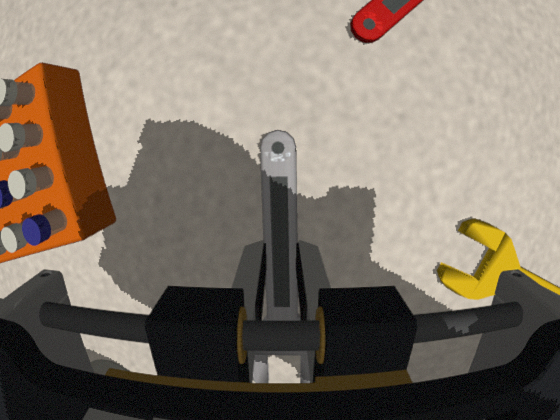

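```bash
python3 -m creep '[[0.65,0,0,0,0],[0.65,0,0,0.006,0]]'; python3 -c "
from h import *
go([469,-304,3],-108)"
```

```text
time: 8.02
tool_pos: [475.0, -314.0, 2.8]
orientation: [[-0.31, -0.95, 0.044], [-0.951, 0.308, -0.038], [0.023, -0.054, -0.998]]
wrist_force: [0.5, 0.2, -0.2]
gripper_width: 27.4
delta tool [-7.6   8.78 -0.84] | 11.646832341383611 yaw -108.04103259891522 turn -0.001 q1,q6 [-0.79  2.67] t 8.02 pos [ 475.03 -313.96    2.8 ] F [ 0.47  0.16 -0.18]
```

```bash
cat >> h.py <<'E'
def q():
    s=robot.observe();np.set_printoptions(precision=4,suppress=True);print('q',s['q'],'pos',s['tool_pos'],'z',s['orientation'][:,2],'t',round(s['time'],3),'w',s['gripper_width']);np.set_printoptions(precision=2,suppress=True)
E
python3 -c "
from h import *
q()"; python3 -m creep '[[1,0,0,0,0]]' 60 >/dev/null; python3 -c "
from h import *
q()"; python3 -m creep '[[1,0,0,0.001,0]]' 60 >/dev/null; python3 -c "
from h import *
q()";python3 -m creep '[[1,0,0,0.0,0],[1,0,0,0,0]]' 60 >/dev/null; python3 -c "
from h import *
q()"
```

```text
q [-0.7851  0.3007  1.9084  0.0053  0.8744  2.6674] pos [ 475.0263 -313.9646    2.8019] z [ 0.0439 -0.0381 -0.9983] t 8.017 w 27.437991727621203
q [-0.7851  0.302   1.909   0.0054  0.8739  2.6674] pos [ 474.5913 -313.5182    1.8229] z [ 0.0429 -0.0371 -0.9984] t 8.1 w 26.570577106449587
q [-0.7852  0.3041  1.9085  0.005   0.8726  2.6674] pos [ 474.6755 -313.7306    0.9608] z [ 0.0426 -0.0372 -0.9984] t 8.183 w 20.72157611211857
q [-0.7852  0.3043  1.9081  0.0045  0.8735  2.6672] pos [ 474.5179 -313.7858    0.944 ] z [ 0.0418 -0.0369 -0.9984] t 8.35 w 19.09086183671565
```

```bash
python3 -m creep '[[1,0,0,-0.01,0],[1,0,0,-0.03,0],[1,0,0,-0.03,0],[1,0,0,-0.03,0],[1,0,0,-0.03,0],[1,0,0,-0.03,0],[1,0,0,-0.02,0]]' 60; python3 -c "
from h import *
q();go([599,43,150],65)"
```

```text
time: 8.93
tool_pos: [461.6, -301.8, 180.8]
orientation: [[-0.309, -0.951, 0.028], [-0.951, 0.309, -0.023], [0.013, -0.034, -0.999]]
wrist_force: [0.4, -1.0, -2.0]
gripper_width: 19.3
q [-0.7865  0.015   1.8583  0.0041  1.2322  2.668 ] pos [ 461.6404 -301.7572  180.7744] z [ 0.0282 -0.0229 -0.9993] t 8.933 w 19.320911683154918
delta tool [-370.71  -23.12   26.75] | 372.38727810988985 yaw -108.01416366774703 turn -3.02 q1,q6 [-0.79  2.67] t 8.93 pos [ 461.64 -301.76  180.77] F [ 0.44 -0.96 -1.96]
```

```bash
python3 -m creep '[[1,0,0,0,-0.124],[1,0,0,0,-0.124],[1,0,0,0,-0.124],[1,0,0,0,-0.124],[1,0,0,0,-0.124],[1,0,0,0,-0.124],[1,0,0,0,-0.124],[1,0,0,0,-0.124]]' 60 >/dev/null; python3 -m creep '[[1,0,0,0,-0.124],[1,0,0,0,-0.124],[1,0,0,0,-0.124],[1,0,0,0,-0.124],[1,0,0,0,-0.124],[1,0,0,0,-0.124],[1,0,0,0,-0.124],[1,0,0,0,-0.124]]' >/dev/null; python3 -c "
from h import *
q();go([607,58,180],65)"
```

```text
q [-0.7851 -0.0092  1.8633  0.0067  1.2405  0.6639] pos [ 460.6373 -298.6226  190.9979] z [ 0.0377 -0.0287 -0.9989] t 10.267 w 19.018495105566117
delta tool [ 187.65 -336.86    6.26] | 385.64582334002466 yaw 6.896947144723992 turn -1.014 q1,q6 [-0.79  0.66] t 10.27 pos [ 460.64 -298.62  191.  ] F [-0.5  -0.17 -2.54]
```

```bash
python3 -m creep '[[1,0.0187,-0.0337,0,0],[1,0.0187,-0.0337,0,0],[1,0.0187,-0.0337,0,0],[1,0.0187,-0.0337,0,0],[1,0.0187,-0.0337,0,0],[1,0.0187,-0.0337,0,0],[1,0.0187,-0.0337,0,0],[1,0.0187,-0.0337,0,0]]' 60 >/dev/null; python3 -m creep '[[1,0,0,0,-0.124],[1,0,0,0,-0.124],[1,0,0,0,-0.124],[1,0,0,0,-0.124],[1,0,0,0,-0.124],[1,0,0,0,-0.124],[1,0,0,0,-0.124],[1,0,0,0,-0.124]]' >/dev/null; python3 -c "
from h import *
q();go([609,63,150],65)"
```

```text
q [-0.1781  0.0656  1.7939 -0.0183  1.2428  0.283 ] pos [575.1313   5.9566 187.2579] z [ 0.0357 -0.024  -0.9991] t 11.6 w 19.245274436505728
delta tool [66.34  3.73 37.06] | 76.08668814170063 yaw 63.893227056920004 turn -0.019 q1,q6 [-0.18  0.28] t 11.6 pos [575.13   5.96 187.26] F [ 0.34 -0.27 -2.08]
```

```bash
python3 -m creep '[[1,0.033,0.002,0,0],[1,0.033,0.002,0,-0.02],[1,0,0,0.018,0],[1,0,0,0.018,0],[1,0,0,0,0]]' 60 >/dev/null; python3 -c "
from h import *
q();go([609,63,150],65)
p,d=robot.snapshot('wrist');cv2.imwrite('pics/w4.png',p)
c=robot.calibration('wrist');np.savez('w4.npz',p=p,d=d,**c,pos=robot.observe()['tool_pos'],R=robot.observe()['orientation'])
p,d=robot.snapshot('scene');c=robot.calibration('scene');np.savez('s4.npz',p=p,d=d,**c);cv2.imwrite('pics/s4.png',cv2.resize(p[130:290,200:400],None,fx=4,fy=4,interpolation=cv2.INTER_CUBIC)[:600,:800])
for t in ('spanner','spanner_end'):
  for r in robot.place_of('scene',t)[:3]: print(t,r['score'],np.array(r['xyz']))
q()
"
```

```text
q [-0.0682  0.1904  1.7248 -0.0216  1.1878  0.3705] pos [609.1881  65.6507 151.5561] z [ 0.0372 -0.0226 -0.9991] t 12.017 w 18.92849614489949
delta tool [-2.48  0.87  1.61] | 3.079469129173255 yaw 65.30346830717139 turn 0.005 q1,q6 [-0.07  0.37] t 12.02 pos [609.19  65.65 151.56] F [-0.93 -0.23 -3.33]
spanner 0.87 [ 243.3 -500.9    3.2]
spanner 0.76 [575.2 -17.6 158.3]
spanner 0.64 [ 359.7 -275.8    4.6]
spanner_end 0.83 [ 384.  -427.1    2.9]
spanner_end 0.65 [636.7 122.9 152.8]
spanner_end 0.4 [ 664.2 -423.1    0.4]
q [-0.0695  0.1863  1.7207 -0.022   1.1885  0.3704] pos [611.7889  64.5228 156.238 ] z [ 0.0447 -0.0236 -0.9987] t 12.217 w 19.077320955685614
```

View pics/w4.png

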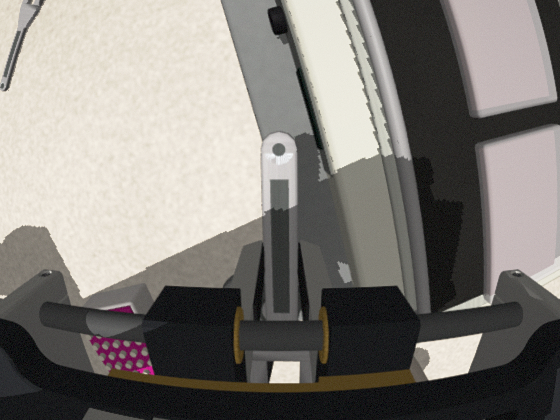

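View pics/s4.png

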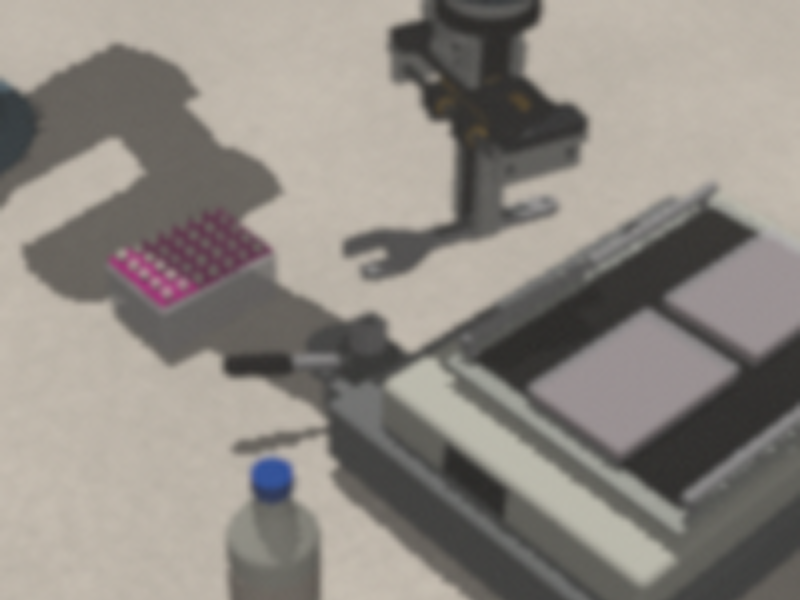

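```bash
python3 - <<'E'
from sp import *
P,T=spanner('w4.npz',(225,335,125,310,145,166))
m=abs(T[:,1])<13;P=P[m];T=T[m]
print(len(P),T.min(0),T.max(0))
for a in range(0,90,12):
    k=T[(abs(T[:,0]-a)<6)]
    if len(k)>5: print(a,len(k),np.percentile(k[:,1],3),np.percentile(k[:,1],97),k[:,2].mean())
from numpy.linalg import lstsq
k=(T[:,0]>20)&(T[:,0]<70)&(abs(T[:,1])<9)
print('plane tool',lstsq(np.c_[T[k],np.ones(k.sum())][:,[0,1,3]],T[k][:,2],rcond=None)[0],'world',lstsq(np.c_[P[k],np.ones(k.sum())][:,[0,1,3]],P[k][:,2],rcond=None)[0])
E
```

```text
6278 [-33.37 -12.91 -13.46] [72.76 12.95  0.93]
0 645 -9.789692550855271 8.670469394329118 -7.5349260509506735
12 816 -11.511331477785184 11.422571330702096 -7.299903599499882
24 745 -10.131898821964933 8.255699284029813 -7.103081793689614
36 786 -10.455084211195736 8.096399568270721 -6.881641311732847
48 807 -10.400315589055657 7.98233744993613 -6.591542038339142
60 857 -10.804986346227032 7.839008562064103 -6.450833163407443
72 332 -9.145318991266107 6.4102015723664 -5.97898175437498
plane tool [ 0.02 -0.03 -7.72] world [  0.05  -0.05 131.69]
```

```bash
python3 -m creep '[[1,0,0,-0.04,0],[1,0,0,-0.04,0],[1,0,0,-0.04,0]]' 60 >/dev/null; python3 -c "
from h import *
q();robot.snapshot('top');robot.snapshot('top');robot.snapshot('top');q()"
python3 -m creep '[[1,0,0,0.01,0],[1,0,0,0.01,0],[1,0,0,0.01,0],[1,0,0,0.01,0],[1,0,0,0.01,0],[1,0,0,0.01,0]]' >/dev/null; python3 -c "
from h import *
q();robot.snapshot('top');robot.snapshot('top');robot.snapshot('top');q()"
```

```text
q [-0.0677  0.0777  1.6274 -0.0207  1.4103  0.3698] pos [600.5839  66.4206 270.3551] z [ 0.0247 -0.0222 -0.9994] t 12.467 w 19.331024321553265
q [-0.0674  0.0744  1.6213 -0.0208  1.4062  0.3698] pos [604.2938  66.2876 275.8668] z [ 0.0382 -0.0231 -0.999 ] t 12.617 w 18.954052341894716
q [-0.0713  0.1281  1.6928 -0.0212  1.2891  0.37  ] pos [603.3317  64.0799 205.0928] z [ 0.0301 -0.0225 -0.9993] t 13.117 w 19.401742874986738
q [-0.0712  0.1279  1.6922 -0.0211  1.291   0.37  ] pos [603.0989  64.1582 205.541 ] z [ 0.0291 -0.0224 -0.9993] t 13.267 w 19.25251972242023
```

```bash
python3 -m creep '[[1,0.002,0.001,0.01,0],[1,0.002,0.001,0.01,0],[1,0.001,0.001,0.01,0],[1,0,0,0.01,0],[1,0,0,0.01,0],[1,0,0,0.01,0],[1,0,0,0.01,0],[1,0,0,0.01,0]]' 60 >/dev/null;  python3 -c "
from h import *
p,d=robot.snapshot('wrist');p,d=robot.snapshot('wrist');q();p,d=robot.snapshot('wrist')
cv2.imwrite('pics/w5.png',p)
c=robot.calibration('wrist');np.savez('w5.npz',p=p,d=d,**c,pos=robot.observe()['tool_pos'],R=robot.observe()['orientation'])
q();go([609.5,67.5,105],65)
from sp import *
z=robot.observe()['tool_pos'][2]
P,T=spanner('w5.npz',(225,335,110,310,z-5,z+20))
m=abs(T[:,1])<13;P=P[m];T=T[m]
print(len(P),T.min(0),T.max(0))
for a in range(0,90,12):
    k=T[(abs(T[:,0]-a)<6)]
    if len(k)>5: print(a,len(k),np.percentile(k[:,1],3),np.percentile(k[:,1],97),k[:,2].mean())
k=(T[:,0]>20)&(T[:,0]<70)&(abs(T[:,1])<9)
from numpy.linalg import lstsq
print('plane tool',lstsq(np.c_[T[k],np.ones(k.sum())][:,[0,1,3]],T[k][:,2],rcond=None)[0],'world',lstsq(np.c_[P[k],np.ones(k.sum())][:,[0,1,3]],P[k][:,2],rcond=None)[0])
"
```

```text
q [-0.0671  0.237   1.7313 -0.0225  1.1389  0.3773] pos [612.8253  65.915  120.5119] z [ 0.033  -0.0227 -0.9992] t 14.033 w 19.370173431405004
q [-0.0671  0.2358  1.7299 -0.0225  1.1393  0.3773] pos [613.6977  65.9036 121.9886] z [ 0.0352 -0.0228 -0.9991] t 14.083 w 19.337736324374777
delta tool [-0.22 -5.18 16.79] | 17.57223035968833 yaw 65.04745990935984 turn 0.001 q1,q6 [-0.07  0.38] t 14.08 pos [613.7   65.9  121.99] F [ 0.1  -0.3  -2.03]
6398 [-33.4  -12.97 -20.35] [72.77 12.99  1.52]
0 699 -9.972317763289222 9.266139598057904 -8.014321665427774
12 873 -12.02447189726757 11.903152085164725 -7.935770364936106
24 749 -10.128143153203368 8.260943174880447 -7.028637974729059
36 784 -10.44314700719393 8.105046610805543 -6.902545596709455
48 811 -10.38245111585331 7.978976473551006 -6.568115491667826
60 858 -10.789093891499423 7.829186994323382 -6.444189991502829
72 333 -9.132042990805662 6.4114195153625895 -5.985455852008646
plane tool [ 0.02 -0.02 -7.63] world [  0.05  -0.05 103.7 ]
```

View pics/w5.png

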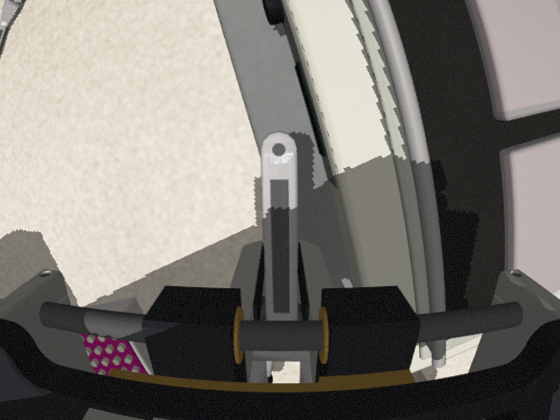

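```bash
python3 -m creep '[[1,0.0,-0.0025,0.004,0],[1,0,-0.0025,0.004,0],[1,0,0,0.004,0]]' 60 >/dev/null;  python3 -c "
from h import *
for i in range(4): p,d=robot.snapshot('wrist')
q();go([610.1,67.4,105],65)
cv2.imwrite('pics/w6.png',cv2.resize(cv2.convertScaleAbs(p[320:420,215:365],alpha=1.8),None,fx=5,fy=5,interpolation=cv2.INTER_CUBIC))
p,d=robot.snapshot('scene');cv2.imwrite('pics/s6.png',cv2.resize(p[160:240,250:350],None,fx=7,fy=7,interpolation=cv2.INTER_CUBIC))
"
```

```text
q [-0.0645  0.2413  1.7443 -0.0229  1.1149  0.3808] pos [611.3378  67.5753 111.5514] z [ 0.0397 -0.0232 -0.9989] t 14.533 w 19.11038425875138
delta tool [-0.65 -1.35  6.5 ] | 6.669620719564642 yaw 65.03460362939462 turn 0.001 q1,q6 [-0.06  0.38] t 14.53 pos [611.34  67.58 111.55] F [ 0.02  0.32 -2.25]
```

View pics/w6.png

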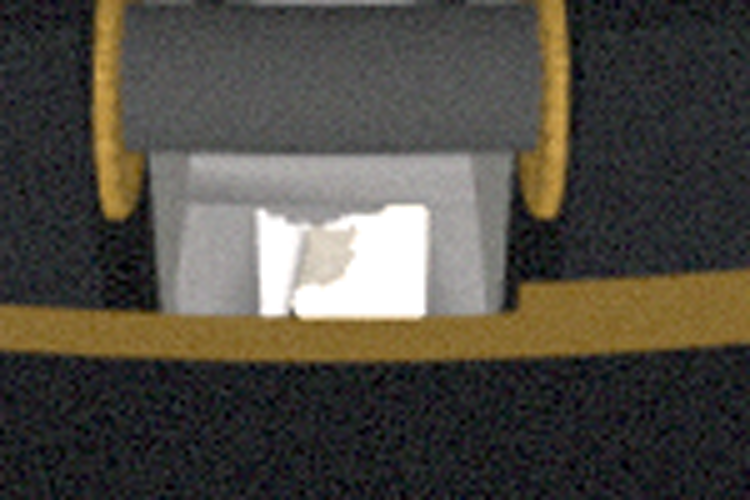

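View pics/s6.png

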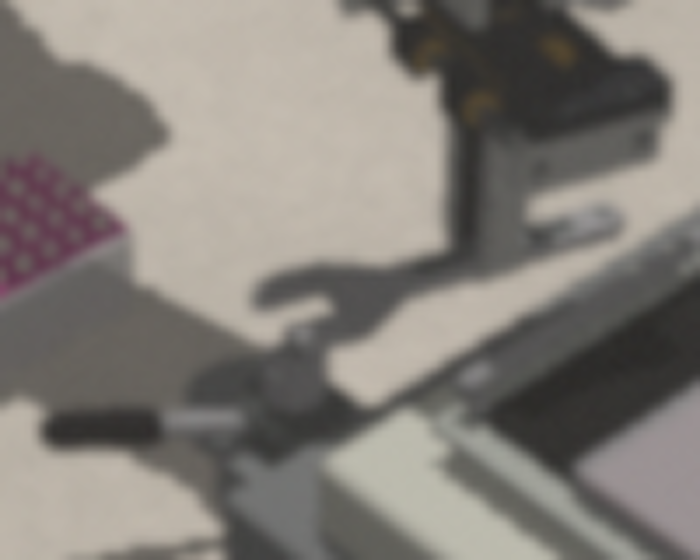

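```bash
python3 -m creep '[[1,-0.0005,-0.002,0.005,0],[1,0,-0.0005,0.005,0],[1,0,-0.0005,0.004,0]]' 60 >/dev/null;  python3 -c "
from h import *
for i in range(3): p,d=robot.snapshot('scene')
q();go([610.1,67.4,75],65)
cv2.imwrite('pics/s7.png',cv2.resize(p[170:230,260:340],None,fx=9,fy=9,interpolation=cv2.INTER_CUBIC))
c=robot.calibration('scene')
s=robot.observe();J=s['tool_pos']+s['orientation']@np.array([-92,1.4,-4]);print(J)
for X in (J,[572.5,-16.5,93],[572.5,-16.5,77]): print((proj('scene',c,X)[0]-[260,170])*9)
for r in robot.place_of('scene','spanner')[:4]:print(r['score'],np.array(r['xyz']))
"
```

```text
q [-0.064   0.254   1.7564 -0.0233  1.0875  0.3821] pos [609.8763  67.9617  98.1275] z [ 0.0423 -0.0234 -0.9988] t 14.983 w 19.18563372697786
delta tool [-0.34 -0.68 23.12] | 23.135390319335148 yaw 65.03073466211498 turn 0.001 q1,q6 [-0.06  0.38] t 14.98 pos [609.88  67.96  98.13] F [-0.92  0.06 -1.86]
[572.14 -15.94 102.5 ]
[284.47 333.55]
[283.69 355.51]
[282.75 389.89]
0.88 [ 244.4 -500.3    2.9]
0.8 [574.2 -17.1 103.2]
0.69 [ 358.4 -276.3    1.1]
```

View pics/s7.png

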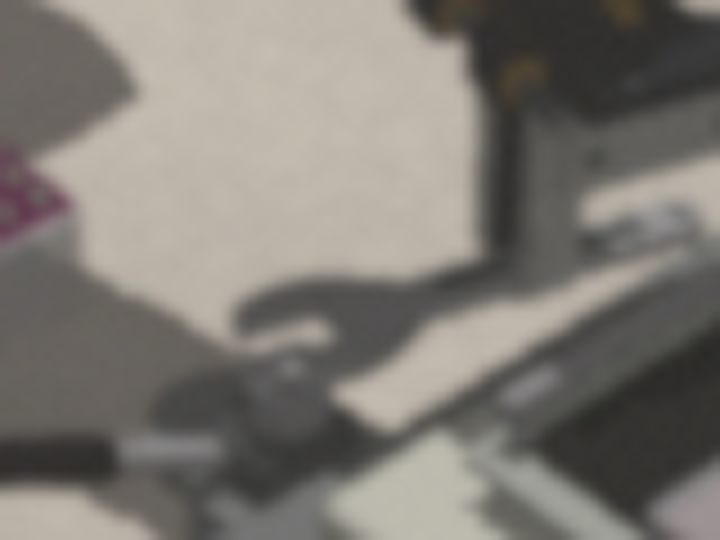

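```bash
python3 -m creep '[[1,0,-0.0004,0.004,0],[1,0,-0.0003,0.004,0],[1,0,-0.0003,0.003,0]]' 60 >/dev/null;  python3 -c "
from h import *
go([610.1,67.4,75],65)
for i in range(2): p,d=robot.snapshot('scene')
q();go([610.1,67.4,75],65)
cv2.imwrite('pics/s8.png',cv2.resize(p[170:230,260:340],None,fx=9,fy=9,interpolation=cv2.INTER_CUBIC))
"
```

```text
delta tool [-0.91 -1.19 13.13] | 13.214219360180675 yaw 65.02888290080463 turn 0.001 q1,q6 [-0.06  0.38] t 15.28 pos [610.96  68.03  88.17] F [ 0.48 -0.39 -1.46]
q [-0.0638  0.268   1.7613 -0.0235  1.0666  0.3829] pos [610.312   68.0772  87.5068] z [ 0.0443 -0.0235 -0.9987] t 15.383 w 18.956660560836788
delta tool [-0.67 -0.53 12.5 ] | 12.526911007074215 yaw 65.02905568600848 turn 0.001 q1,q6 [-0.06  0.38] t 15.38 pos [610.31  68.08  87.51] F [-0.3  -0.81 -2.3 ]
```

View pics/s8.png

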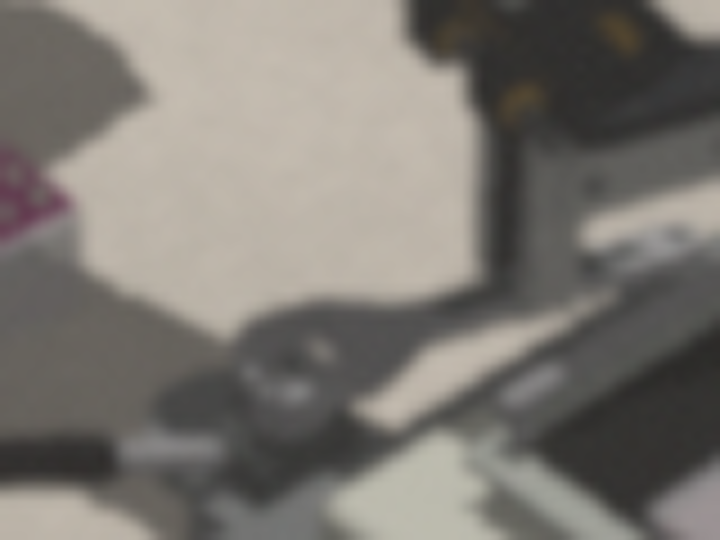

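```bash
python3 -m creep '[[1,-0.0015,-0.0005,0.004,0],[1,0,0,0.004,0],[1,0,0,0.003,0]]' 60 >/dev/null;  python3 -c "
from h import *
go([610.1,67.4,75],65)
for i in range(2): p,d=robot.snapshot('scene')
q();go([610.1,67.4,75],65)
cv2.imwrite('pics/s9.png',cv2.resize(p[170:230,260:340],None,fx=9,fy=9,interpolation=cv2.INTER_CUBIC))
"
```

```text
delta tool [ 0.74 -0.4   1.27] | 1.5198007982696031 yaw 65.02476672188867 turn 0.0 q1,q6 [-0.07  0.38] t 15.63 pos [610.09  66.59  76.29] F [-0.47 -0.81 -3.12]
q [-0.0664  0.2824  1.7679 -0.0236  1.0456  0.3808] pos [609.6385  66.6078  75.8188] z [ 0.0443 -0.0234 -0.9987] t 15.733 w 19.524232182137457
delta tool [0.92 0.04 0.82] | 1.2292515881282884 yaw 65.02917247732054 turn 0.001 q1,q6 [-0.07  0.38] t 15.73 pos [609.64  66.61  75.82] F [ 0.39 -1.29 -2.5 ]
```

View pics/s9.png

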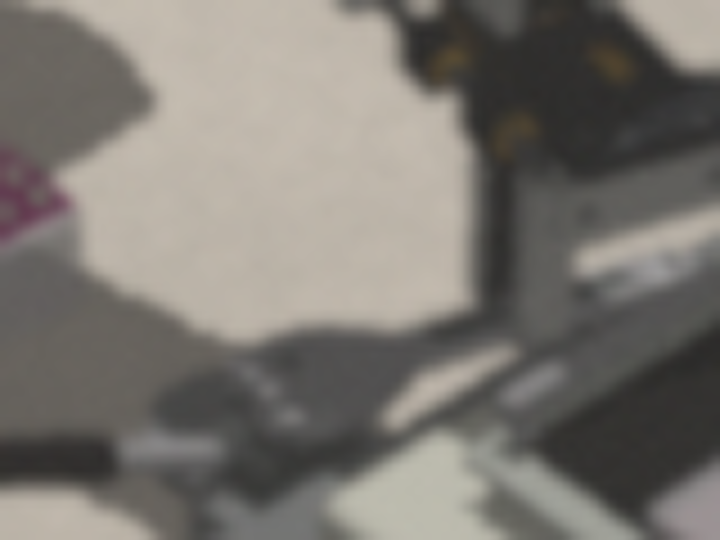

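```bash
python3 -m creep '[[1,0,0,0.002,0],[0.65,0,0,0,0],[0.65,0,0,0,0],[0.65,0,0,0,0]]' 60 ;  python3 -c "
from h import *
q()
for i in range(1): p,d=robot.snapshot('scene')
cv2.imwrite('pics/s10.png',cv2.resize(p[170:230,260:340],None,fx=9,fy=9,interpolation=cv2.INTER_CUBIC))
p,d=robot.snapshot('wrist')
cv2.imwrite('pics/w10.png',p);q()
"
```

```text
time: 16.07
tool_pos: [611.5, 66.3, 75.5]
orientation: [[0.422, 0.905, 0.048], [0.907, -0.421, -0.024], [-0.002, 0.054, -0.999]]
wrist_force: [0.3, -0.7, 0.2]
gripper_width: 32.2
q [-0.0665  0.2846  1.7659 -0.0242  1.0416  0.3807] pos [611.5491  66.2686  75.542 ] z [ 0.0481 -0.0241 -0.9986] t 16.067 w 32.17072490751599
q [-0.0665  0.2845  1.7659 -0.0241  1.0416  0.3807] pos [611.5581  66.292   75.5929] z [ 0.0481 -0.024  -0.9986] t 16.167 w 32.829622614152
```

View pics/s10.png

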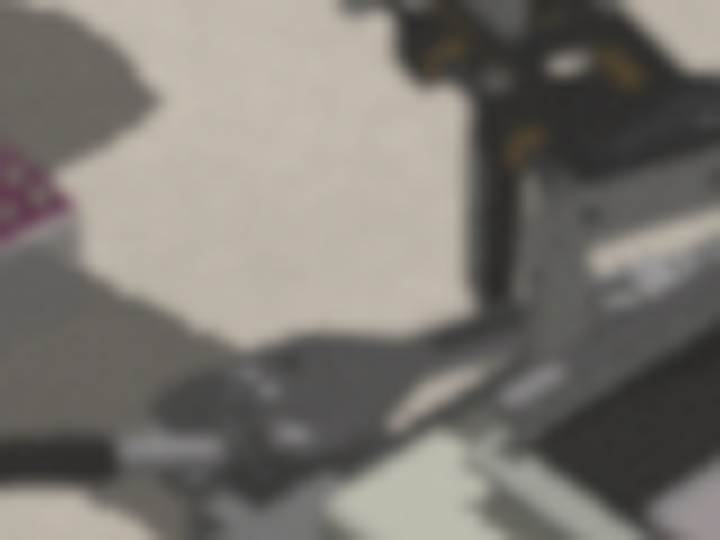

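View pics/w10.png

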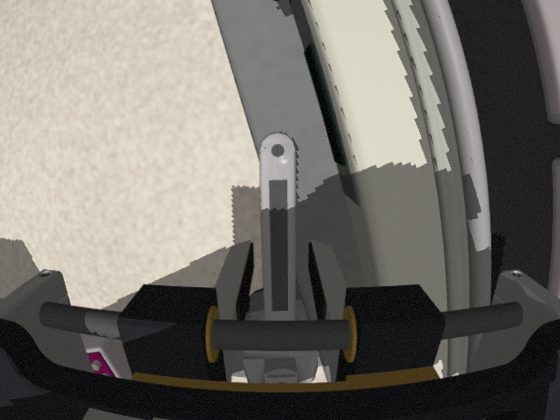

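```bash
python3 -m creep '[[0.65,0,0,-0.02,0],[0.65,0,0,-0.03,0],[1,-0.037,0.0027,0,0],[1,-0.037,0.0027,0,0],[1,-0.037,0.0027,0,0],[1,-0.037,0.0027,0,0.1],[1,-0.034,0.0027,0,0.09],[1,0,0,0,0]]' 60 ;  python3 -c "
from h import *
p,d=robot.snapshot('scene');c=robot.calibration('scene')
cv2.imwrite('pics/s11.png',cv2.resize(p[150:270,220:380],None,fx=5,fy=5,interpolation=cv2.INTER_CUBIC))
for t in('spanner','spanner_end','lever_grip','screw_edge'):
  for r in robot.place_of('scene',t)[:4]:
    if r['xyz'][2]>20:print(t,r['score'],np.array(r['xyz']))
q();go([545,-108,60],54)
"
```

```text
time: 16.83
tool_pos: [541.8, -107.0, 132.1]
orientation: [[0.586, 0.808, 0.055], [0.81, -0.586, -0.027], [0.01, 0.061, -0.998]]
wrist_force: [0.4, 0.4, -0.3]
gripper_width: 0.1
spanner 0.63 [572.1 -16.1  74.6]
spanner_end 0.89 [639.4 122.7  77. ]
lever_grip 0.77 [520.6 -84.3  63.7]
screw_edge 0.79 [574.3  -1.8  87.2]
q [-0.3889  0.0615  1.9071 -0.0026  1.1121  0.2293] pos [ 543.6127 -101.8018  131.6582] z [ 0.0555 -0.0253 -0.9981] t 17.083 w 0.5659059672937825
delta tool [-5.08  0.42 71.76] | 71.93918545097773 yaw 54.65771200850411 turn 0.011 q1,q6 [-0.39  0.23] t 17.08 pos [ 543.61 -101.8   131.66] F [0.34 0.68 0.14]
```

View pics/s11.png

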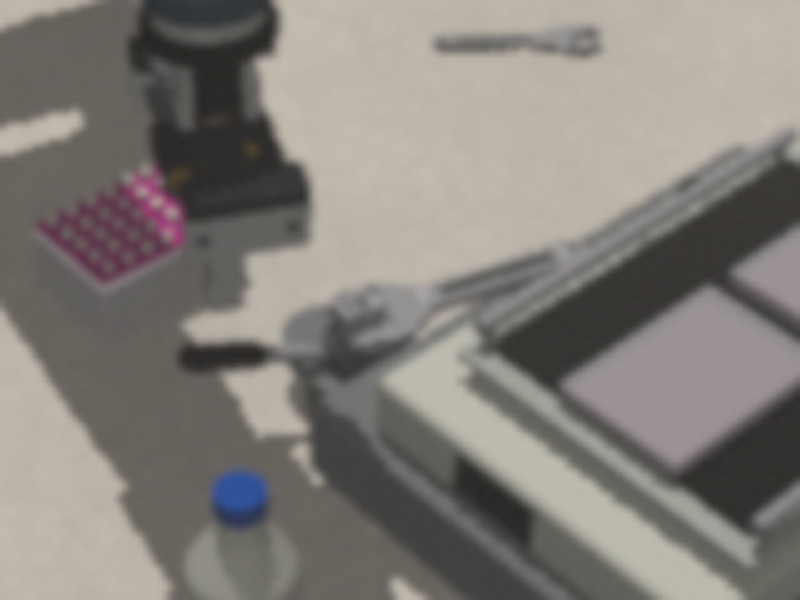

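```bash
python3 -m creep '[[1,-0.005,0.001,0.01,0],[1,0,0.001,0.01,0],[1,0,0,0.012,0],[1,0,0,0.012,0],[1,0,0,0.012,0],[1,0,0,0.01,0],[1,0,0,0.004,0]]' 60 ;  python3 -c "
from h import *
p,d=robot.snapshot('scene');c=robot.calibration('scene')
cv2.imwrite('pics/s12.png',cv2.resize(p[150:270,220:380],None,fx=5,fy=5,interpolation=cv2.INTER_CUBIC))
q();go([545,-108,60],54)
"
```

```text
time: 17.67
tool_pos: [547.1, -103.9, 53.1]
orientation: [[0.57, 0.82, 0.053], [0.821, -0.57, -0.023], [0.011, 0.057, -0.998]]
wrist_force: [-0.7, 0.1, -0.3]
gripper_width: 0.3
q [-0.3906  0.1883  1.9324 -0.0016  0.964   0.2174] pos [ 546.5595 -103.6822   52.6018] z [ 0.0521 -0.0228 -0.9984] t 17.717 w 0.23843754528158523
delta tool [-4.35  1.6  -7.37] | 8.706799564663399 yaw 55.231619213229955 turn 0.021 q1,q6 [-0.39  0.22] t 17.72 pos [ 546.56 -103.68   52.6 ] F [-1.12  0.6  -0.01]
```

View pics/s12.png

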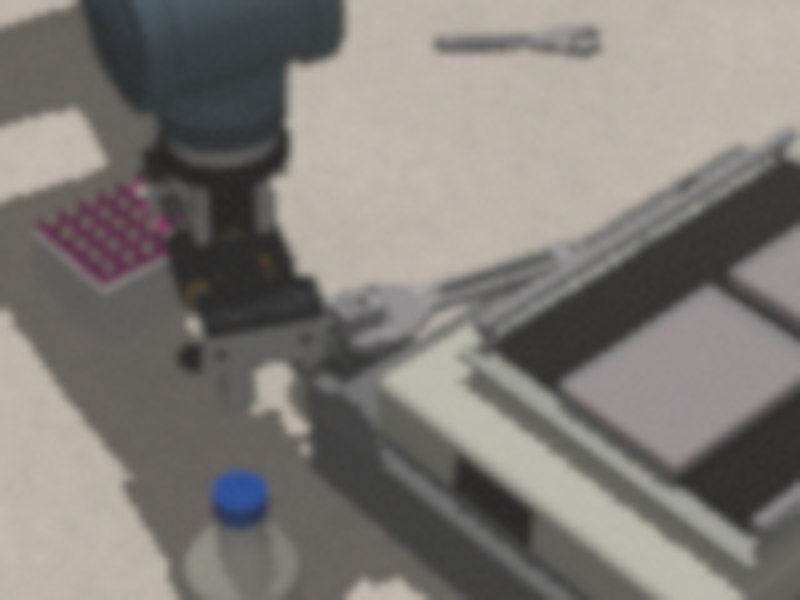

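```bash
python3 -m creep '[[1,-0.004,-0.006,-0.004,0.0],[1,-0.0014,-0.0073,0,0.08],[1,-0.0014,-0.0073,0,0.08],[1,-0.0014,-0.0073,0,0.08],[1,-0.0014,-0.0073,0,0.08]]' 60 ;  cat >> h.py <<'E'
def piv(S=(572.3,-16.4)):
    s=robot.observe();R=s['orientation'];a=R[:2,:2].T@(np.array(S)-s['tool_pos'][:2])
    y=np.degrees(np.arctan2(R[1,0],R[0,0]))
    w=np.array([s['tool_pos'][0]-S[0],s['tool_pos'][1]-S[1]]);r=np.hypot(*w)
    print('axis in tool',a,'r',r,'TCP ang',np.degrees(np.arctan2(w[1],w[0])),'yaw',y,'lever~',np.degrees(np.arctan2(w[1],w[0]))-np.degrees(np.arcsin(21.5/r)),'z',s['tool_pos'][2],'F',s['wrist_force'],'T',s['torque'],'t',s['time'])
E
python3 -c "
from h import *
piv();q()"
```

```text
time: 18.13
tool_pos: [516.1, -91.2, 57.2]
orientation: [[0.806, 0.589, 0.062], [0.591, -0.806, -0.03], [0.032, 0.061, -0.998]]
wrist_force: [3.2, -4.2, -2.5]
gripper_width: 0.6
axis in tool [ 89.52 -27.17] r 93.56015592471185 TCP ang -126.93011350075196 yaw 36.267713954660216 lever~ -140.21533278300583 z 57.161473417191125 F [ 3.18 -4.17 -2.54] T [-0.67 -0.5  -0.03] t 18.1333
q [-0.3889  0.103   2.0196 -0.0057  0.95    0.5531] pos [516.0853 -91.1891  57.1615] z [ 0.062  -0.0304 -0.9976] t 18.133 w 0.559328180961038
```

```bash
python3 -m creep '[[1,-0.0018,-0.0073,0,0.08],[1,-0.0018,-0.0073,0,0.08],[1,-0.0018,-0.0073,0,0.08],[1,-0.0018,-0.0073,0,0.08],[1,-0.0018,-0.0073,0,0.08],[1,-0.0018,-0.0073,0,0.08]]' 60 >/dev/null
python3 -c "
from h import *
piv();q()
p,d=robot.snapshot('scene')
cv2.imwrite('pics/s13.png',cv2.resize(p[150:270,220:380],None,fx=5,fy=5,interpolation=cv2.INTER_CUBIC))
for t in('spanner','spanner_end','lever_grip','screw_edge'):
  for r in robot.place_of('scene',t)[:4]:
    if r['xyz'][2]>20:print(t,r['score'],np.array(r['xyz']))
piv();q()
"
```

```text
axis in tool [ 86.29 -34.93] r 93.18783699474378 TCP ang -150.6358341965506 yaw 7.552874138548181 lever~ -163.97511090230807 z 60.241620136585325 F [ 0.9  -4.2  -2.53] T [-0.81 -0.03 -0.02] t 18.6333
q [-0.3447  0.0184  2.1034 -0.0228  0.9288  1.1093] pos [491.0849 -62.0955  60.2416] z [ 0.0795 -0.048  -0.9957] t 18.633 w 0.28301249671653694
spanner 0.76 [574.7 -16.3  77.9]
spanner_end 0.59 [657.6 109.4  75. ]
lever_grip 0.52 [487.1 -36.7  61.6]
screw_edge 0.58 [578.5  -5.   91. ]
axis in tool [ 86.06 -33.7 ] r 92.52335170620513 TCP ang -151.00476679482176 yaw 7.830801765308614 lever~ -164.44163266583826 z 59.93424812757259 F [ 0.74 -0.29  0.33] T [-0.01  0.03  0.01] t 18.8833
q [-0.3443  0.0202  2.1021 -0.0196  0.9302  1.1028] pos [491.3735 -61.2495  59.9342] z [ 0.0786 -0.0449 -0.9959] t 18.883 w 0.238274190891648
```

View pics/s13.png

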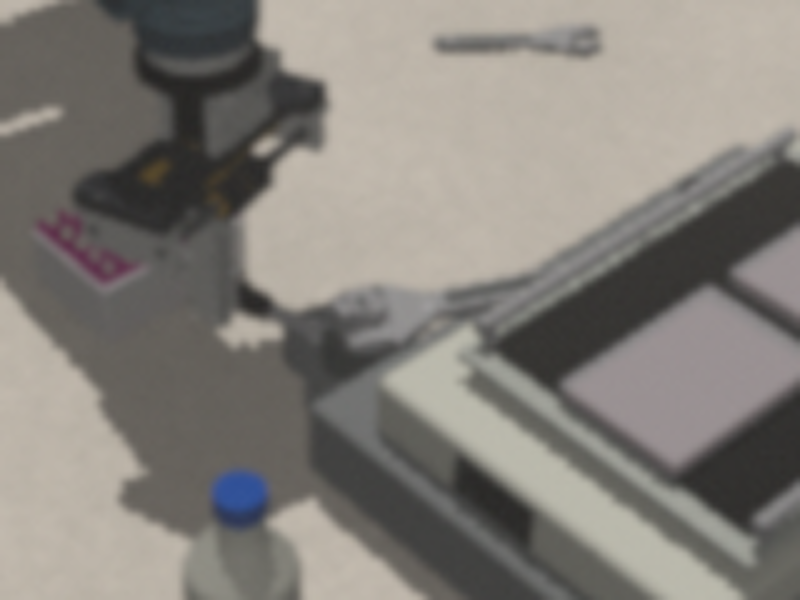

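```bash
python3 -m creep '[[1,-0.0028,-0.007,0.0005,0.07],[1,-0.0028,-0.0072,0.0005,0.07],[1,-0.0028,-0.0072,0.0005,0.07],[1,-0.0028,-0.0072,0.0005,0.07],[1,-0.0028,-0.0072,0.0005,0.07],[1,-0.0028,-0.0072,0.0005,0.07],[1,-0.0028,-0.0072,0.0005,0.07],[1,-0.0028,-0.0072,0.0005,0.07]]' 60 >/dev/null
python3 -c "
from h import *
piv();q()
"
```

```text
axis in tool [ 84.38 -34.07] r 91.34671528500378 TCP ang 176.71086104149168 yaw -25.077620970048915 lever~ 163.0976054013636 z 58.67068916267038 F [-2.01 -4.04  3.31] T [-0.61  0.46 -0.07] t 19.55
q [-0.2354 -0.0118  2.1379 -0.0504  0.9197  1.8027] pos [481.1038 -11.159   58.6707] z [ 0.0842 -0.0614 -0.9946] t 19.55 w 0.6078762139452979
```

```bash
python3 -m creep '[[1,-0.003,-0.0072,0.0003,0.07],[1,-0.003,-0.0072,0.0003,0.07],[1,-0.003,-0.0072,0.0003,0.07],[1,-0.003,-0.0072,0.0003,0.07],[1,-0.003,-0.0072,0.0003,0.07],[1,-0.003,-0.0072,0.0003,0.07]]' 60 >/dev/null
python3 -c "
from h import *
piv();q()
"
```

```text
axis in tool [ 85.15 -29.61] r 90.70301676339477 TCP ang 149.2480120682909 yaw -49.92882922448495 lever~ 135.53626577071847 z 58.3117350599842 F [-0.62 -5.14  0.17] T [-0.85  0.17 -0.1 ] t 20.05
q [-0.1343  0.0271  2.0999 -0.075   0.9213  2.3494] pos [494.3509  29.9785  58.3117] z [ 0.0855 -0.0717 -0.9938] t 20.05 w 0.38716859215205995
```

```bash
python3 -m creep '[[1,-0.0025,-0.006,0.0003,0.045],[1,-0.0025,-0.006,0.0003,0.045],[1,-0.0025,-0.006,0.0003,0.045]]' 60 >/dev/null
python3 -c "
from h import *
piv();q()
"
```

```text
axis in tool [ 86.88 -24.13] r 90.75917675159418 TCP ang 137.76716396953267 yaw -57.85023484993408 lever~ 124.06406784459068 z 57.908247084225636 F [-1.07 -5.53  1.37] T [-0.76  0.31 -0.13] t 20.3
q [-0.0971  0.0589  2.0679 -0.0861  0.9251  2.5305] pos [505.1001  44.6033  57.9082] z [ 0.084  -0.0772 -0.9935] t 20.3 w 0.7304213214977774
```

```bash
python3 -m creep '[[1,-0.0015,-0.005,0,0.02],[1,-0.0014,-0.005,0,0.02]]' 60 >/dev/null
python3 -c "
from h import *
piv()
"; python3 -m creep '[[1,-0.001,-0.005,0,0.01]]' 60 >/dev/null
python3 -c "
from h import *
piv()
"
```

```text
axis in tool [ 87.95 -18.57] r 90.47422535114724 TCP ang 131.93532368977824 yaw -60.10469425547938 lever~ 118.18822295900969 z 57.87779136284456 F [-1.91 -4.87  0.55] T [-0.78  0.41 -0.1 ] t 20.4667
axis in tool [ 88.25 -15.09] r 90.11067248833888 TCP ang 129.19392864501134 yaw -60.6293067140537 lever~ 115.3902688134935 z 57.820250875724874 F [-2.41 -4.41  0.26] T [-0.87  0.35 -0.15] t 20.55
```

```bash
python3 -m creep '[[1,-0.0007,-0.005,0,0.01],[1,-0.0005,-0.005,0,0.01]]' 60 >/dev/null
python3 -c "
from h import *
piv()
"; python3 -m creep '[[1,-0.0003,-0.004,0,0]]' 60 >/dev/null
python3 -c "
from h import *
piv()
"
```

```text
axis in tool [88.53 -8.71] r 89.508790059561 TCP ang 124.09217221664674 yaw -61.635704738360545 lever~ 110.19383489508681 z 57.645862867557554 F [-5.76 -6.79  4.75] T [-1.07  1.13 -0.28] t 20.7167
axis in tool [88.46 -6.5 ] r 89.24036173668742 TCP ang 122.74628242566203 yaw -61.53211874457147 lever~ 108.80529629218515 z 57.49639920370375 F [-8.71 -7.95  7.45] T [-1.37  1.49 -0.34] t 20.8
```

```bash
python3 -m creep '[[1,0,-0.003,0,0]]' 60 >/dev/null
python3 -c "
from h import *
piv()
p,d=robot.snapshot('scene')
piv()
cv2.imwrite('pics/s14.png',cv2.resize(p[150:270,220:380],None,fx=5,fy=5,interpolation=cv2.INTER_CUBIC))
for t in('spanner','spanner_end','lever_grip','screw_edge'):
  for r in robot.place_of('scene',t)[:4]:
    if r['xyz'][2]>20:print(t,r['score'],np.array(r['xyz']))
piv();q()
"
```

```text
axis in tool [88.33 -5.61] r 89.03273401394954 TCP ang 122.2556875473574 yaw -61.408740765278516 lever~ 108.2815309740408 z 57.4187730640187 F [-9.74 -6.04  9.31] T [-1.    1.72 -0.3 ] t 20.8833
axis in tool [88.31 -5.46] r 89.00445521610922 TCP ang 122.1571657052428 yaw -61.40991616244339 lever~ 108.17847898862752 z 57.47264279994231 F [-8.58 -5.51  7.35] T [-1.02  1.55 -0.23] t 20.9333
spanner 0.52 [572.9 -16.2  76. ]
lever_grip 0.56 [542.   69.5  65.5]
screw_edge 0.53 [577.   -6.7  91.9]
axis in tool [88.35 -5.48] r 89.0419355875081 TCP ang 122.16469765557808 yaw -61.423344729929006 lever~ 108.19201449557815 z 57.52993873260999 F [-8.37 -4.1   7.7 ] T [-0.95  1.36 -0.26] t 21.1333
q [-0.056   0.1253  1.9963 -0.1065  0.9572  2.645 ] pos [524.8981  58.9759  57.5299] z [ 0.0603 -0.0904 -0.9941] t 21.133 w 0.6289779944828564
```

View pics/s14.png

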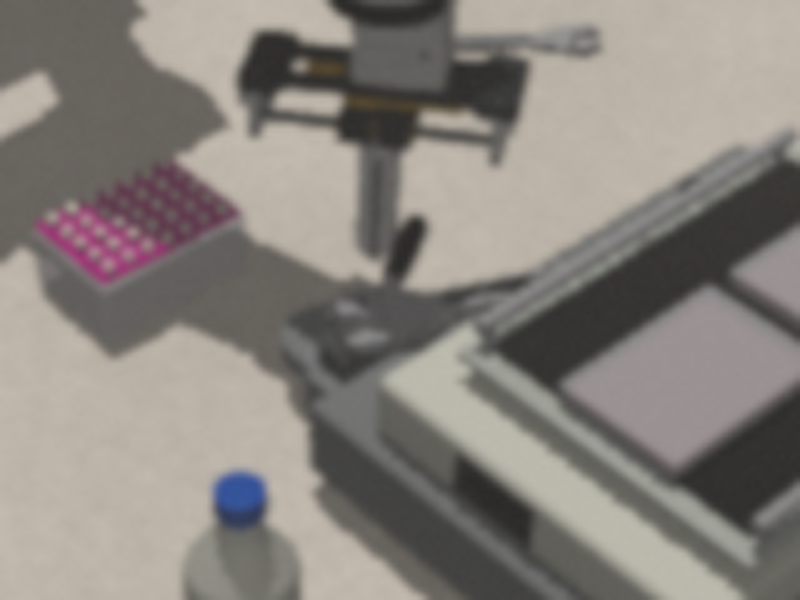

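```bash
python3 -m creep '[[1,0,-0.005,0,0],[1,0,-0.005,0,0]]' 60 >/dev/null
python3 -c "
from h import *
piv()"; python3 -m creep '[[1,-0.003,0.012,0,0],[1,-0.004,0.02,0,0],[1,0,0,-0.03,0],[1,0,0,-0.03,0],[1,0,0,-0.03,0],[1,0,0,-0.02,0]]' 60
python3 -c "
from h import *
p,d=robot.snapshot('scene')
cv2.imwrite('pics/s15.png',cv2.resize(p[150:270,220:380],None,fx=5,fy=5,interpolation=cv2.INTER_CUBIC))
for n in('scene','top'):
 robot.snapshot(n)
 for t in('spanner','spanner_end','lever_grip','screw_edge'):
  for r in robot.place_of(n,t)[:4]:
    if r['xyz'][2]>20:print(n,t,r['score'],np.array(r['xyz']))
piv();q()
"
```

```text
axis in tool [88.16 -2.21] r 88.68209004772866 TCP ang 120.1866345330731 yaw -61.1763993433444 lever~ 106.1560957401505 z 57.393424242365015 F [-14.08  -8.39  13.49] T [-1.63  2.38 -0.51] t 21.3
time: 21.8
tool_pos: [486.1, 60.9, 164.4]
orientation: [[0.485, -0.874, 0.023], [-0.869, -0.485, -0.094], [0.093, 0.025, -0.995]]
wrist_force: [1.9, -0.4, 0.5]
gripper_width: 0.4
scene spanner 0.67 [570.9 -18.7  75.2]
scene spanner_end 0.65 [579.5  -5.6  88.8]
scene lever_grip 0.52 [542.7  73.5  64.3]
scene screw_edge 0.67 [581.   -7.3  89.1]
top spanner 0.62 [569.6 -18.3  81.2]
top spanner_end 0.62 [654.1 113.6  78.8]
top screw_edge 0.52 [580.1  -5.5  92.4]
top screw_edge 0.25 [572.8 -14.6  72.7]
axis in tool [109.53 -39.17] r 116.6672503980921 TCP ang 138.61221505522388 yaw -60.862343890861126 lever~ 127.99277796364893 z 160.5772767720477 F [-0.1  -0.32  0.81] T [ 0.15 -0.02  0.01] t 22.35
q [-0.0535 -0.0956  2.0063 -0.0996  1.2084  2.6152] pos [484.7702  60.7348 160.5773] z [ 0.019  -0.0941 -0.9954] t 22.35 w 0.6780763767225149
```

View pics/s15.png

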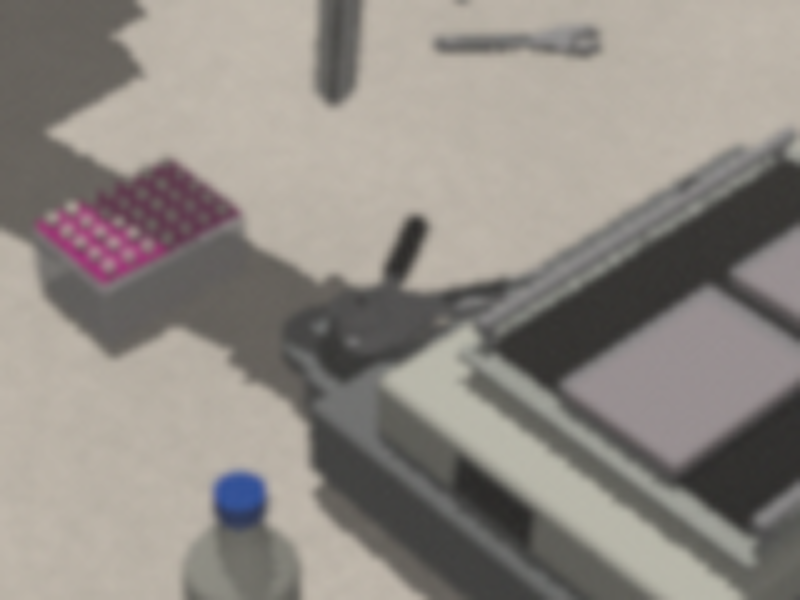

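```bash
python3 -m creep '[[0.6,0,0,0,-0.12],[0.6,0,0,0,-0.12],[0.6,0,0,0,-0.12],[0.6,0,0,0,-0.12],[0.6,0,0,0,-0.12],[0.6,0,0,0,-0.12],[0.6,0,0,0,-0.12],[0.6,0,0,0,-0.12]]' 60 >/dev/null;python3 -m creep '[[0.6,0,0,0,-0.12],[0.6,0,0,0,-0.12],[0.6,0,0,0,-0.12],[0.6,0,0,0,-0.12],[0.6,0,0,0,-0.12],[0.6,0,0,0,-0.12],[0.6,0,0,0,-0.12],[0.6,0,0,0,-0.12]]' 60 >/dev/null
python3 -c "
from h import *
q();go([607.7,38.1,140],57)
"
```

```text
q [-0.0547 -0.0851  2.0114 -0.0991  1.2061  0.617 ] pos [481.5864  60.502  152.9419] z [ 0.0058 -0.0929 -0.9957] t 23.683 w 37.70575983315317
delta tool [ 58.   113.86  15.7 ] | 128.74001313166596 yaw 53.393992114608615 turn -0.063 q1,q6 [-0.05  0.62] t 23.68 pos [481.59  60.5  152.94] F [ 0.24  0.39 -0.21]
```

```bash
python3 -m creep '[[0.6,0.0145,0.0285,0,-0.03],[0.6,0.0145,0.0285,0,-0.03],[0.6,0.0145,0.0285,0,0],[0.6,0.0145,0.0285,0,0]]' 60 >/dev/null
python3 -c "
from h import *
go([607.7,38.1,140],57)
p,d=robot.snapshot('wrist');q()
p,d=robot.snapshot('wrist');cv2.imwrite('pics/w16.png',p)
c=robot.calibration('wrist');s=robot.observe();np.savez('w16.npz',p=p,d=d,**c,pos=s['tool_pos'],R=s['orientation'])
go([607.7,38.1,140],57)
"
```

```text
delta tool [-4.62  5.28 11.19] | 13.202655408335865 yaw 57.458539099104684 turn 0.008 q1,q6 [-0.07  0.53] t 24.02 pos [605.75  45.83 150.52] F [-0.59  0.15 -0.02]
q [-0.0694  0.2181  1.6974 -0.0982  1.2207  0.5316] pos [610.2964  44.6028 149.9745] z [ 0.0005 -0.0924 -0.9957] t 24.067 w 37.82936291736647
delta tool [-5.    3.39 10.44] | 12.066061493075445 yaw 57.388799805434054 turn 0.007 q1,q6 [-0.07  0.53] t 24.12 pos [607.55  45.08 149.84] F [-0.12  0.36  1.33]
```

View pics/w16.png

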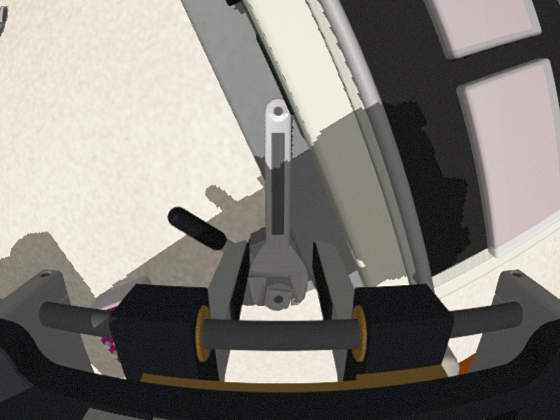

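```bash
python3 - <<'E'
from sp import *
P,T=spanner('w16.npz',(240,310,95,300,76,88))
print(len(P),np.median(P[:,2]),T.min(0),T.max(0))
for a in range(-30,120,12):
    k=T[(abs(T[:,0]-a)<6)&(abs(T[:,1])<40)]
    if len(k)>5: print(a,len(k),np.percentile(k[:,1],3),np.percentile(k[:,1],97),k[:,2].mean())
k=(T[:,0]>0)&(T[:,0]<80)
l=cv2.fitLine(P[k][:,:2].astype(np.float32),cv2.DIST_L2,0,.01,.01).ravel();print(l,np.degrees(np.arctan2(l[1],l[0])))
E
```

```text
6082 80.26951452160633 [-75.88 -28.88  56.21] [97.01 23.14 78.9 ]
-30 509 -19.867819808197584 13.50514793839739 72.26230893206363
-18 344 -13.188030209927039 6.649655293662857 71.31361701894213
-6 343 -12.901049882358821 6.436468096530147 70.1960417956769
6 353 -12.682277137576518 6.3272996660628165 69.22383969958804
18 372 -12.46964362705143 6.223929809367488 68.29174324774723
30 390 -12.308025265791908 6.931203234494782 67.46567321102202
42 393 -12.167645808428908 6.812985292461625 66.50517613919786
54 424 -12.339805128550113 6.704407070812175 65.37956914780011
66 437 -12.012323297841897 6.682542667778036 64.59887282091968
78 443 -11.892738826338608 7.375042189416018 63.73021090433187
90 326 -11.099339937474735 4.462891404150953 62.73651167811933
[  0.55   0.84 627.57  75.49] 56.743195
```

```bash
python3 -m creep '[[0.6,0,-0.0027,0.01,0],[0.6,0,0,0.01,0],[0.6,0,0,0.01,0],[0.6,0,0,0.01,0],[0.6,0,0,0.01,0],[0.6,0,0,0.008,0]]' 60 >/dev/null
python3 -c "
from h import *
p,d=robot.snapshot('wrist');q()
p,d=robot.snapshot('wrist');cv2.imwrite('pics/w17.png',p)
c=robot.calibration('wrist');s=robot.observe();np.savez('w17.npz',p=p,d=d,**c,pos=s['tool_pos'],R=s['orientation'])
q()
from sp import *
P,T=spanner('w17.npz',(240,310,95,300,76,88))
for a in range(6,120,12):
    k=T[(abs(T[:,0]-a)<6)&(abs(T[:,1])<13)]
    if len(k)>5: print(a,len(k),np.percentile(k[:,1],3),np.percentile(k[:,1],97),k[:,2].mean())
print(T.max(0))
"
```

```text
q [-0.0756  0.2816  1.7539 -0.1029  1.1095  0.5366] pos [599.9298  41.6202  83.7772] z [-0.0084 -0.0917 -0.9958] t 24.667 w 37.628816317107926
q [-0.0755  0.2809  1.7526 -0.1028  1.111   0.5366] pos [600.4475  41.6827  84.8438] z [-0.0077 -0.0916 -0.9958] t 24.717 w 37.50924773282332
6 471 -2.4536760659842236 12.48583338377119 3.0258681197168604
18 511 -2.4143607006616077 12.68603440637888 2.112242193557284
30 540 -2.39263539579525 12.42900180855575 1.1630033852546902
42 581 -2.3699890713214016 12.650929362076877 0.21809292632636418
54 582 -1.7795240855016852 12.475952319163495 -0.7911042917633315
66 621 -1.7588474628375108 12.804825952377973 -1.8392694274724233
78 615 -1.7518264410914206 12.639249688929333 -2.7260439949385367
90 446 -1.5589889372738677 12.514520637253737 -3.613201397236817
[92.32 18.45 10.85]
```

View pics/w17.png

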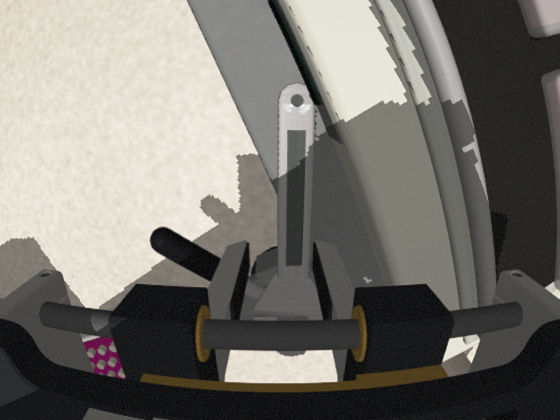

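```bash
python3 -m creep '[[0.6,0,0.004,0,0],[0.6,0,0.0035,0,0],[0.6,0,0,0,0]]' 60 >/dev/null
python3 -c "
from h import *
p,d=robot.snapshot('wrist');p,d=robot.snapshot('wrist')
c=robot.calibration('wrist');s=robot.observe();np.savez('w17.npz',p=p,d=d,**c,pos=s['tool_pos'],R=s['orientation'])
q()
from sp import *
P,T=spanner('w17.npz',(230,320,95,300,76,88))
for a in range(6,80,12):
    k=T[(abs(T[:,0]-a)<6)&(abs(T[:,1])<18)]
    if len(k)>5: print(a,len(k),np.percentile(k[:,1],3),np.percentile(k[:,1],97),k[:,2].mean())
"
```

```text
q [-0.0814  0.2925  1.7358 -0.1026  1.1142  0.5298] pos [607.522   37.582   86.0122] z [-0.0063 -0.0917 -0.9958] t 25.067 w 37.615494785979905
6 589 -10.86753459118991 7.863333100791971 5.189383683532312
18 621 -10.677846245696092 7.681449213866887 4.226049416508217
30 681 -10.626412447926269 8.008907314221227 3.2883460775708797
42 724 -10.380915887412579 7.921186181414822 2.32204991234601
54 748 -10.223889303246818 8.237591381968723 1.2804123322925614
66 768 -10.56421033269506 8.21189018155886 0.3250541579652505
78 819 -9.971305478279692 9.139300022532792 -0.5975216593227028
```

```bash
python3 -m creep '[[0.6,0,0,0.004,0],[0.6,0,0,0.004,0],[0.6,0,0,0.003,0],[0.6,0,0,0,0]]' 60 >/dev/null
python3 -c "
from h import *
p,d=robot.snapshot('scene')
q();go([607,38,74.5],57)
"
```

```text
q [-0.0831  0.3071  1.7395 -0.1036  1.0934  0.5305] pos [608.4092  36.5086  75.4645] z [-0.0038 -0.0919 -0.9958] t 25.45 w 37.71958091284714
delta tool [ 0.57 -2.03  0.83] | 2.267205604155567 yaw 57.464498728304974 turn 0.008 q1,q6 [-0.08  0.53] t 25.45 pos [608.41  36.51  75.46] F [-0.24 -0.83  0.29]
```

```bash
python3 -m creep '[[0.6,0,-0.002,0.0015,0],[1,0,0,0,0],[1,0,0,0,0],[1,0,0,0,0],[1,0,0,0,0]]' 60 
python3 -c "
from h import *
p,d=robot.snapshot('wrist');cv2.imwrite('pics/w18.png',p)
q();go([607,38,74.5],57)
"
```

```text
time: 25.87
tool_pos: [606.7, 37.5, 73.6]
orientation: [[0.536, 0.844, -0.003], [0.841, -0.534, -0.092], [-0.08, 0.047, -0.996]]
wrist_force: [0.8, -0.7, -1.0]
gripper_width: 19.6
q [-0.0816  0.3059  1.7449 -0.1042  1.0886  0.5324] pos [606.6917  37.4802  73.6103] z [-0.0031 -0.0922 -0.9957] t 25.917 w 18.986059449596205
delta tool [ 0.53  0.02 -0.93] | 1.0755470897777735 yaw 57.48217192929136 turn 0.008 q1,q6 [-0.08  0.53] t 25.92 pos [606.69  37.48  73.61] F [ 1.24  0.05 -1.  ]
```

View pics/w18.png

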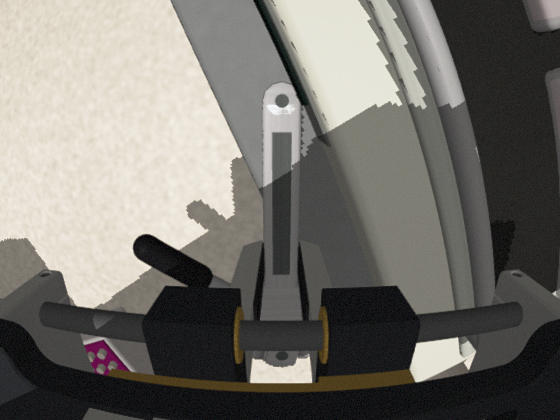

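```bash
python3 -m creep '[[1,0,-0.002,0,-0.03],[1,-0.0004,0.0002,-0.005,0],[1,-0.0004,0.0002,-0.006,0],[1,-0.0004,0.0002,-0.006,0]]' 60 
python3 -c "
from h import *
q();p,d=robot.snapshot('scene');
cv2.imwrite('pics/s19.png',cv2.resize(p[160:240,250:350],None,fx=7,fy=7,interpolation=cv2.INTER_CUBIC))
q();print(robot.observe()['wrist_force'])
"
```

```text
time: 26.25
tool_pos: [602.7, 37.8, 85.9]
orientation: [[0.51, 0.86, -0.007], [0.856, -0.509, -0.093], [-0.083, 0.041, -0.996]]
wrist_force: [5.1, -5.8, -13.5]
gripper_width: 19.2
q [-0.0812  0.2833  1.7476 -0.1039  1.1127  0.5005] pos [602.7191  37.7793  85.8998] z [-0.0073 -0.0927 -0.9957] t 26.25 w 19.217518979525614
q [-0.0813  0.2821  1.7468 -0.1044  1.1141  0.5006] pos [602.9593  37.5471  86.9373] z [-0.0069 -0.0933 -0.9956] t 26.3 w 19.28977835878028
[  1.42  -4.7  -10.21]
```

View pics/s19.png

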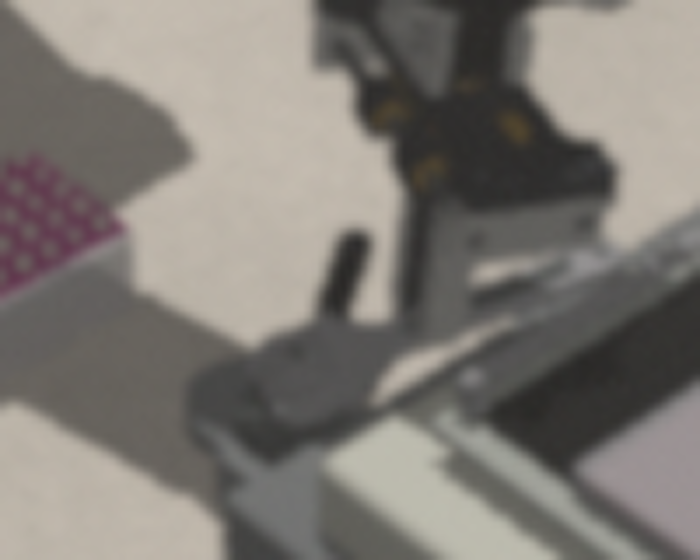

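```bash
python3 -m creep '[[1,0.002,0.001,-0.002,0],[1,0,0.0002,-0.005,0]]' 60 
python3 -c "
from h import *
p,d=robot.snapshot('scene');
cv2.imwrite('pics/s20.png',cv2.resize(p[160:240,250:350],None,fx=7,fy=7,interpolation=cv2.INTER_CUBIC))
q();print(robot.observe()['wrist_force']);piv()
"
```

```text
time: 26.47
tool_pos: [602.0, 37.1, 90.2]
orientation: [[0.51, 0.86, -0.014], [0.855, -0.509, -0.097], [-0.09, 0.037, -0.995]]
wrist_force: [5.5, -3.6, -12.3]
gripper_width: 19.0
q [-0.0805  0.2792  1.7421 -0.1087  1.1285  0.5029] pos [602.202   36.8341  91.1007] z [-0.0137 -0.0973 -0.9952] t 26.517 w 19.11717261436179
[  1.98  -5.4  -11.52]
axis in tool [-60.78   1.4 ] r 61.0573579072191 TCP ang 60.676765235530986 yaw 59.16357330410796 lever~ 40.059242115251365 z 91.10071252721737 F [  1.98  -5.4  -11.52] T [-0.44 -0.65  0.14] t 26.5167
```

View pics/s20.png

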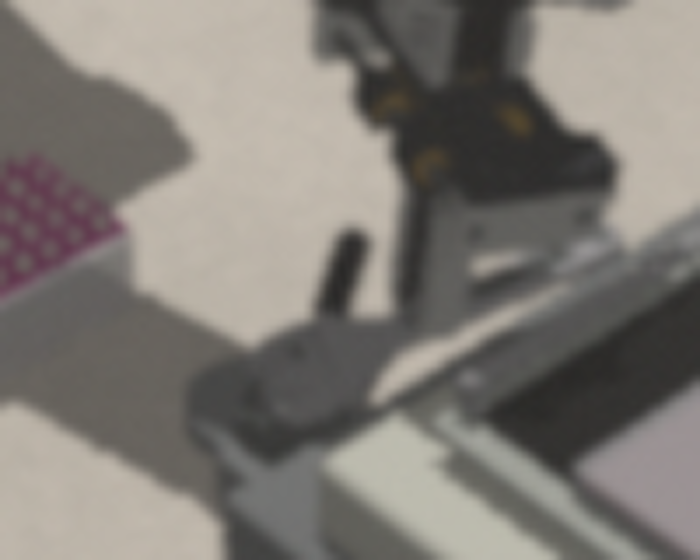

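```bash
python3 -m creep '[[1,0.001,0,0.006,0],[1,0.001,0.001,0.006,0],[1,0,0,0.003,0],[0.6,0,0,0,0],[0.6,0,0,0,0],[0.6,0,0,0,0]]' 60 
python3 -c "
from h import *
p,d=robot.snapshot('wrist');p,d=robot.snapshot('wrist');cv2.imwrite('pics/w21.png',p)
c=robot.calibration('wrist');s=robot.observe();np.savez('w21.npz',p=p,d=d,**c,pos=s['tool_pos'],R=s['orientation'])
q();piv()
from sp import *
P,T=spanner('w21.npz',(230,320,80,320,74,92))
for a in range(6,100,12):
    k=T[(abs(T[:,0]-a)<6)&(abs(T[:,1])<18)]
    if len(k)>5: print(a,len(k),np.percentile(k[:,1],3),np.percentile(k[:,1],97),k[:,2].mean())
k=(T[:,0]>20)&(T[:,0]<80)
l=cv2.fitLine(P[k][:,:2].astype(np.float32),cv2.DIST_L2,0,.01,.01).ravel();print(l,np.degrees(np.arctan2(l[1],l[0])),T.max(0),np.percentile(P[k][:,2],[5,95]))
"
```

```text
time: 27.02
tool_pos: [605.6, 37.1, 79.0]
orientation: [[0.512, 0.859, -0.011], [0.854, -0.511, -0.097], [-0.089, 0.04, -0.995]]
wrist_force: [-0.3, -0.2, -0.2]
gripper_width: 35.1
q [-0.0799  0.3013  1.7395 -0.1094  1.1067  0.5079] pos [605.6233  37.0632  79.0786] z [-0.0113 -0.097  -0.9952] t 27.117 w 37.02806961203547
axis in tool [-62.74  -1.3 ] r 62.99804556636711 TCP ang 58.064927247270916 yaw 59.04138122003567 lever~ 38.110023332968744 z 79.07857359562578 F [ 0.48 -1.1   0.37] T [ 0.03 -0.08 -0.  ] t 27.1167
6 611 -8.958887628265728 9.393979267331664 -1.834443709061763
18 679 -8.736541896302517 9.684718291459541 -2.8451342204074512
30 725 -8.53501072399539 10.018531325532813 -3.8676278457530517
42 769 -8.289145378583944 10.303832535938055 -4.983862580539325
54 802 -7.671299985454255 10.675886634929917 -6.064405294232343
66 871 -7.555809727738013 11.37290370639625 -7.089759741364425
78 919 -6.939037195154795 16.136420103021496 -8.36342395039121
90 839 -6.370922854798308 11.71753881293873 -9.58179452105381
[  0.55   0.83 633.3   80.78] 56.478565 [99.73 24.82  9.45] [79.11 81.49]
```

View pics/w21.png

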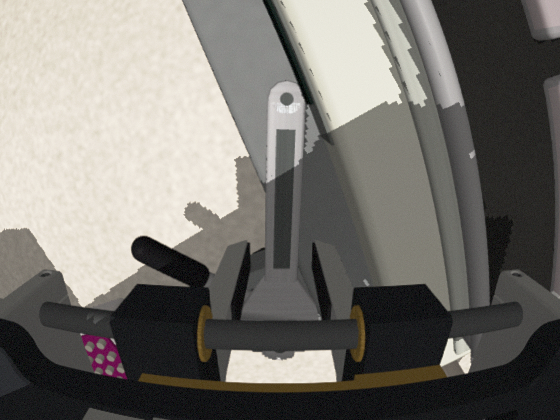

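```bash
python3 - <<'E'
import cv2
p=cv2.imread('pics/w16.png')
cv2.imwrite('pics/w16c.png',cv2.resize(cv2.convertScaleAbs(p[225:320,225:335],alpha=1.8),None,fx=6,fy=6,interpolation=cv2.INTER_CUBIC))
E
```

```text
(no output)
```

View pics/w16c.png

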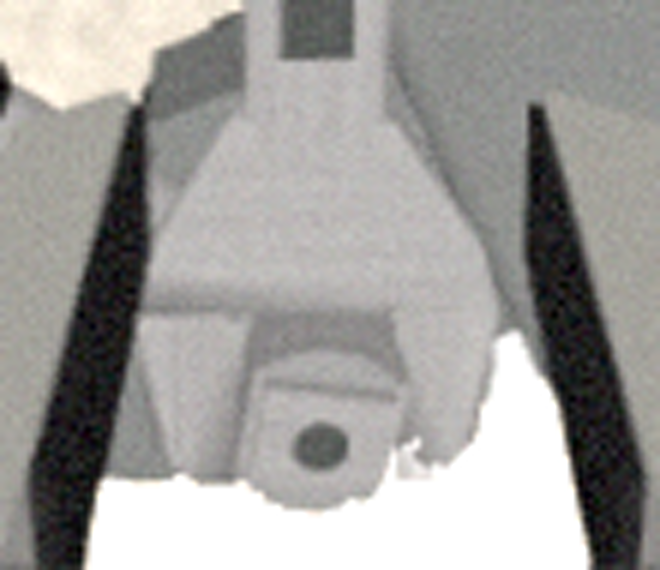

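```bash
python3 -m creep '[[0.6,-0.006,0.0005,0.003,0.04],[0.6,0,0,0.0025,0],[0.6,0,0,0,0]]' 60 >/dev/null
python3 -c "
from h import *
p,d=robot.snapshot('wrist');p,d=robot.snapshot('wrist')
c=robot.calibration('wrist');s=robot.observe();np.savez('w22.npz',p=p,d=d,**c,pos=s['tool_pos'],R=s['orientation'])
q();piv()
from sp import *
P,T=spanner('w22.npz',(230,320,70,320,74,92))
for a in range(6,100,18):
    k=T[(abs(T[:,0]-a)<6)&(abs(T[:,1])<18)]
    if len(k)>5: print(a,len(k),np.percentile(k[:,1],3),np.percentile(k[:,1],97),k[:,2].mean())
print(T.max(0))
"
```

```text
q [-0.0899  0.3006  1.7496 -0.1102  1.0953  0.5396] pos [603.3174  31.1872  74.7212] z [-0.0101 -0.0972 -0.9952] t 27.467 w 37.487567263502214
axis in tool [-56.59  -0.04] r 56.80329228488378 TCP ang 56.90365591065682 yaw 56.72122925751307 lever~ 34.66290606675119 z 74.7211536130796 F [ 0.21  0.71 -0.19] T [ 0.03 -0.04 -0.04] t 27.4667
6 646 -10.38182267266198 8.091523473780407 -6.477815423626982
24 727 -10.56440266466863 7.65861461928894 -8.038187711193041
42 821 -10.77576173622818 7.947148276292713 -9.533969900132611
60 886 -11.003528341952908 7.671827788519801 -11.18491808623443
78 942 -11.20593894569743 14.847049240724301 -13.02275361458378
96 904 -11.163270987432556 7.3609002821240015 -14.672359139136283
[104.29  24.77   5.06]
```

```bash
python3 -m creep '[[0.6,0,-0.0006,0.001,-0.006],[1,0,0,0,0],[1,0,0,0,0],[1,0,0,0,0],[1,0,0,0,0]]' 60 >/dev/null; python3 -c "
from h import *
q();piv()"
python3 -m creep '[[1,-0.0004,0.0002,-0.004,0],[1,-0.0004,0.0002,-0.004,0]]' 60 >/dev/null; python3 -c "
from h import *
q();piv()
p,d=robot.snapshot('scene');
cv2.imwrite('pics/s23.png',cv2.resize(p[160:240,250:350],None,fx=7,fy=7,interpolation=cv2.INTER_CUBIC))
piv()"
```

```text
q [-0.0887  0.3011  1.7505 -0.1103  1.0933  0.5324] pos [603.1365  31.8993  73.9286] z [-0.0095 -0.0973 -0.9952] t 27.883 w 19.243737239630804
axis in tool [-57.09   0.01] r 57.30371186369145 TCP ang 57.44394296009379 yaw 57.213805388385154 lever~ 35.40764880044729 z 73.92860808624988 F [-0.12  0.25 -0.75] T [-0.11 -0.02  0.04] t 27.8833
q [-0.0891  0.2912  1.749  -0.1099  1.1058  0.53  ] pos [602.4873  31.6891  80.6066] z [-0.0107 -0.0974 -0.9952] t 28.05 w 19.435573813081948
axis in tool [-56.56   0.4 ] r 56.778850863669824 TCP ang 57.88197962747185 yaw 57.25902843582776 lever~ 35.63114378348113 z 80.6065588155441 F [ 2.15 -1.63 -5.44] T [-0.02 -0.45  0.11] t 28.05
axis in tool [-56.72   0.15] r 56.936399287773845 TCP ang 57.62122331516319 yaw 57.25027137406583 lever~ 35.435236768165794 z 81.43552647053096 F [ 1.3   0.01 -3.03] T [-0.05 -0.24  0.04] t 28.1
```

View pics/s23.png

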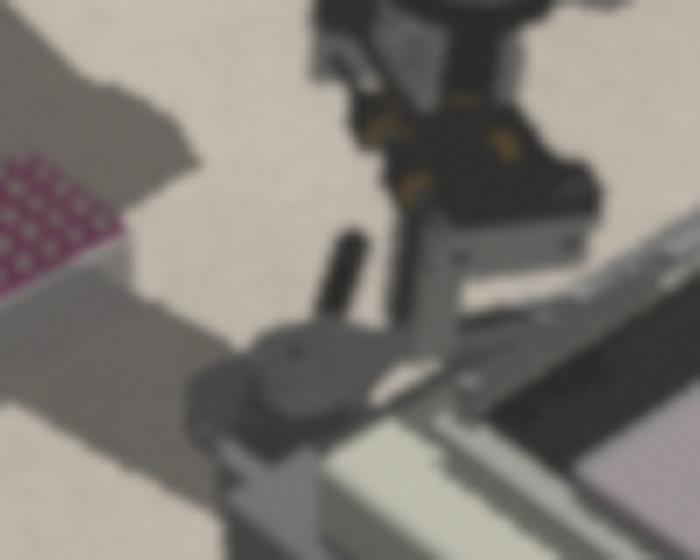

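```bash
python3 -m creep '[[1,-0.0005,0.0002,-0.005,0],[1,-0.0005,0.0002,-0.005,0],[1,-0.0005,0.0002,-0.005,0]]' 60 >/dev/null; python3 -c "
from h import *
piv()
p,d=robot.snapshot('scene');
cv2.imwrite('pics/s24.png',cv2.resize(p[160:240,250:350],None,fx=7,fy=7,interpolation=cv2.INTER_CUBIC))
piv()"
```

```text
axis in tool [-56.02   0.91] r 56.246802296405505 TCP ang 58.39081851337165 yaw 57.25064927135593 lever~ 35.9180708628418 z 96.42030301011766 F [ 0.18 -0.64 -2.65] T [ 0.02 -0.1  -0.  ] t 28.35
axis in tool [-56.47   0.18] r 56.68900502104122 TCP ang 57.64867566867758 yaw 57.245685485180765 lever~ 35.36068301172536 z 97.84572277449584 F [ 0.76 -0.11 -1.04] T [ 0.07 -0.06  0.01] t 28.4
```

View pics/s24.png

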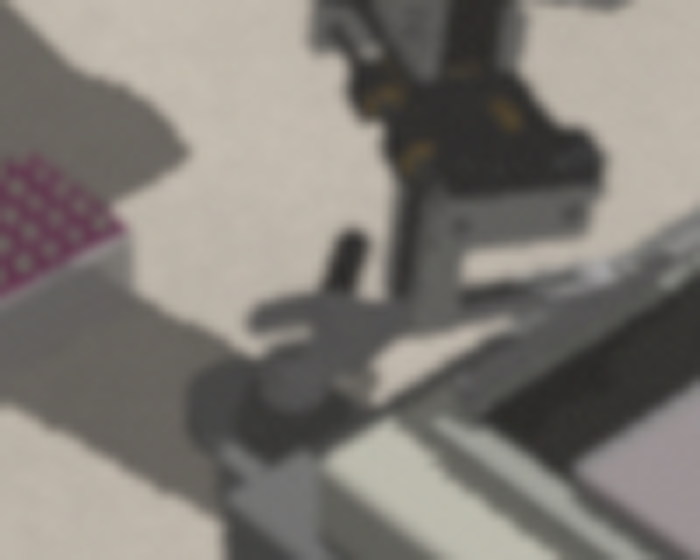

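```bash
python3 -m creep '[[1,-0.002,0.001,-0.02,0],[1,-0.002,0.001,-0.02,0],[1,-0.001,0.001,-0.01,0]]' 60 >/dev/null; python3 -m creep '[[1,0.0028,-0.03,0,0],[1,0.0028,-0.032,0,0],[1,0.0028,-0.032,0,0],[1,0.0028,-0.032,0,0],[1,0.0028,-0.032,0,0],[1,0.0028,-0.032,0,0],[1,0.0028,-0.032,0,0],[1,0.0028,-0.03,0,0]]' 60 >/dev/null; python3 -c "
from h import *
robot.snapshot('top');robot.snapshot('top')
q();go([400,190,30],57)
p,d=robot.snapshot('wrist');cv2.imwrite('pics/w25.png',p);q()"
```

```text
q [ 0.2449 -0.1576  2.1022 -0.0961  1.2311  0.8551] pos [396.3804 189.0045 140.0386] z [-0.0096 -0.0956 -0.9954] t 29.417 w 19.3071090820674
delta tool [ 12.2   -2.35 109.4 ] | 110.10259761876884 yaw 56.85228950097754 turn -0.003 q1,q6 [0.24 0.86] t 29.42 pos [396.38 189.   140.04] F [ 0.34 -0.21 -3.29]
q [ 0.2424 -0.156   2.0995 -0.0972  1.23    0.8541] pos [398.4571 188.1266 140.7054] z [-0.0074 -0.096  -0.9954] t 29.467 w 19.16548464894473
```

View pics/w25.png

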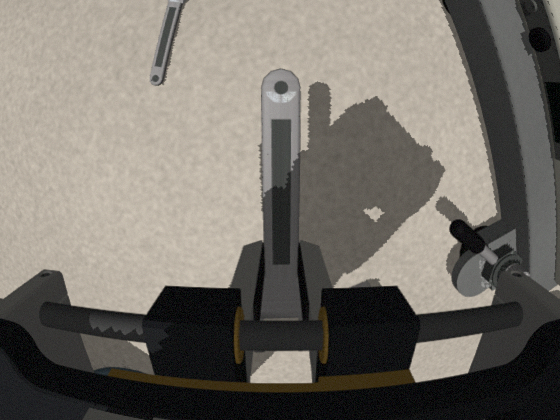

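```bash
python3 -m creep '[[1,0.002,0,0.02,0],[1,0.002,0,0.02,0],[1,0.002,0,0.02,0],[1,0.002,0,0.02,0],[1,0.002,0,0.015,0],[1,0,0,0.01,0]]' 60 >/dev/null; python3 -c "
from h import *
robot.snapshot('scene');q();robot.snapshot('scene');q();print(robot.observe()['wrist_force'])"
```

```text
q [ 0.2282  0.0421  2.1332 -0.1119  0.9853  0.8728] pos [412.4552 184.6302  36.389 ] z [ 0.0054 -0.0943 -0.9955] t 30.017 w 19.314273188093363
q [ 0.2288  0.04    2.1326 -0.1116  0.9876  0.8728] pos [412.6107 184.9463  37.6035] z [ 0.0059 -0.0941 -0.9955] t 30.067 w 19.17544847108116
[-0.16 -0.03 -2.36]
```

```bash
python3 -m creep '[[1,0,0,0.008,0],[1,0,0,0.008,0],[1,0,0,0.006,0],[1,0,0,0.004,0]]' 60 >/dev/null; python3 -c "
from h import *
q();print(robot.observe()['wrist_force']);p,d=robot.snapshot('scene');q();print(robot.observe()['wrist_force'])
cv2.imwrite('pics/s26.png',cv2.resize(p[110:230,200:360],None,fx=5,fy=5,interpolation=cv2.INTER_CUBIC))
"
```

```text
q [ 0.2211  0.0923  2.1347 -0.1169  0.9256  0.8752] pos [416.9635 182.3576  13.2257] z [ 0.0129 -0.0926 -0.9956] t 30.4 w 19.0573789914895
[-0.45 -0.41 -2.56]
q [ 0.221   0.093   2.1353 -0.117   0.9254  0.8752] pos [416.4497 182.1916  12.6469] z [ 0.0118 -0.0929 -0.9956] t 30.45 w 19.124084807224133
[-0.09 -0.84 -2.86]
```

View pics/s26.png

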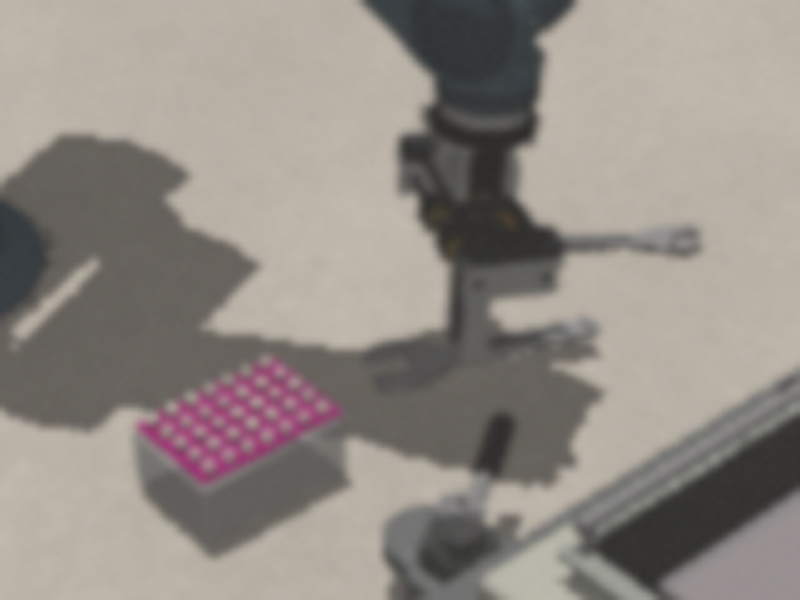

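```bash
python3 -m creep '[[1,0,0,0.004,0],[1,0,0,0.004,0],[1,0,0,0.002,0]]' 60 >/dev/null; python3 -c "
from h import *
q();print(robot.observe()['wrist_force'])"; python3 -m creep '[[1,0,0,0.0015,0]]' 60 >/dev/null; python3 -c "
from h import *
q();print(robot.observe()['wrist_force']);robot.snapshot('top');q();print(robot.observe()['wrist_force'])"
```

```text
q [ 0.219   0.1147  2.136  -0.1193  0.901   0.8765] pos [417.4563 181.4888   2.6621] z [ 0.0138 -0.0925 -0.9956] t 30.7 w 19.041510712405515
[ 0.2   0.98 -0.45]
q [ 0.2189  0.1174  2.1349 -0.1193  0.9005  0.8768] pos [417.6039 181.5035   1.8686] z [ 0.0127 -0.0927 -0.9956] t 30.783 w 19.01826471259208
[-8.39 -0.01 21.05]
q [ 0.2189  0.1173  2.1347 -0.1192  0.9013  0.8767] pos [417.5671 181.4929   2.0199] z [ 0.0123 -0.0928 -0.9956] t 30.833 w 19.14208654442923
[-2.99  0.    7.43]
```

Contact with the bench. I release the spanner, go straight up and check.

```bash
python3 -m creep '[[0.6,0,0,-0.0005,0],[0.55,0,0,0,0],[0.5,0,0,0,0],[0.5,0,0,-0.015,0],[0.5,0,0,-0.03,0],[0.5,0,0,-0.04,0],[0.5,0,0,-0.04,0],[0.5,0,0,-0.02,0]]' 60 ; python3 -m creep '[[0.5,-0.04,0,0,0],[0.5,-0.04,0,0,0],[0.5,0,0,0,0]]' >/dev/null;  python3 -c "
from h import *
q()
for n in('scene','top'):
  p,d=robot.snapshot(n);cv2.imwrite(f'pics/{n}27.png',p)
  for t in('spanner','spanner_end','lever_grip','screw_edge','tip_box','bottle','tube_rack'):
   for r in robot.place_of(n,t)[:3]:print(n,t,round(r['score'],2),np.array(r['xyz']))
p,d=robot.snapshot('wrist');cv2.imwrite('pics/w27.png',p)
c=robot.calibration('wrist');s=robot.observe();np.savez('w27.npz',p=p,d=d,**c,pos=s['tool_pos'],R=s['orientation'])
"
```

```text
time: 31.5
tool_pos: [413.1, 194.4, 148.5]
orientation: [[0.551, 0.835, 0.004], [0.831, -0.548, -0.095], [-0.077, 0.056, -0.995]]
wrist_force: [0.8, -0.6, -0.4]
gripper_width: 47.6
q [ 0.1112 -0.3491  2.2108 -0.0995  1.2709  0.7184] pos [373.2621 128.2283 162.6449] z [ 0.0207 -0.0932 -0.9954] t 31.75 w 47.280243537855654
scene spanner 0.81 [ 245.3 -497.7    3.5]
scene spanner 0.69 [ 355.8 -273.1    3. ]
scene spanner 0.55 [386.9 131.3   5.7]
scene spanner_end 0.85 [473.1 260.6   2.5]
scene spanner_end 0.8 [ 382.8 -431.6    4.3]
scene spanner_end 0.79 [ 243.4 -172.4    1.4]
scene lever_grip 0.54 [536.6  69.4  60.9]
scene screw_edge 0.55 [579.6  -4.2  87.4]
scene tip_box 0.57 [371.7 -17.8  -1.7]
scene bottle 0.71 [ 657.4 -226.2   -3.6]
scene bottle 0.48 [531.8  70.7  62.2]
scene tube_rack 0.69 [ 665.8 -421.3    0. ]
scene tube_rack 0.41 [ 657.5 -225.7   -3.8]
scene tube_rack 0.27 [389.5 132.8   2.9]
top spanner 0.92 [ 244.  -494.1    3.8]
top spanner 0.47 [384.2 133.4   8.3]
top spanner 0.39 [ 659.7 -229.5    3. ]
top spanner_end 0.91 [ 240.4 -169.8    5.4]
top spanner_end 0.9 [ 385.7 -426.5    4.1]
top spanner_end 0.57 [468.7 259.7   4.1]
top lever_grip 0.52 [535.1  66.   70. ]
top screw_edge 0.86 [577.8  -4.9  91.1]
top tip_box 0.88 [375.7 -12.4  -3.1]
top bottle 0.89 [ 658.7 -227.     1.2]
top tube_rack 0.56 [ 665.3 -425.4    2.5]
```

View pics/scene27.png

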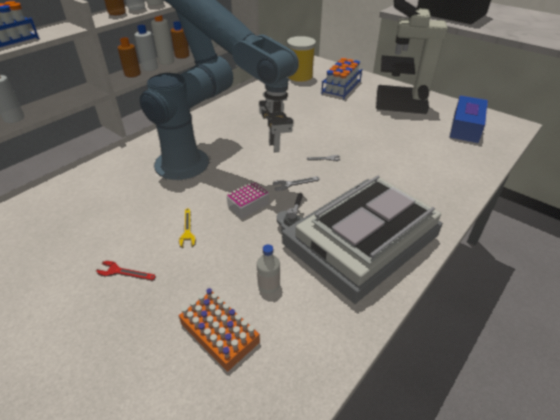

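View pics/w27.png

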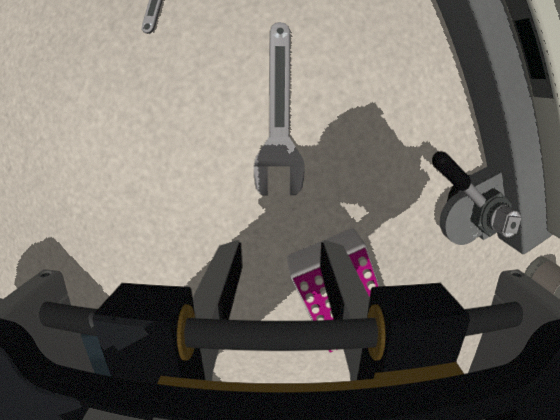

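View pics/top27.png

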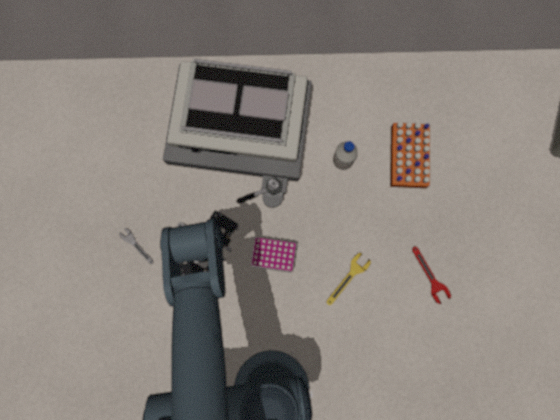

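```bash
python3 - <<'E'
from h import *
for f in('w1','w16','w27'):
    w=np.load(f+'.npz');d=w['d'];c={k:w[k] for k in('fovy','cx','cy','view')}
    us,vs=np.meshgrid(np.arange(0,560),np.arange(0,330));P=pts('wrist',d,c,us.ravel(),vs.ravel())
    r=np.hypot(P[:,0]-572.2,P[:,1]+16.3);a=np.degrees(np.arctan2(P[:,1]+16.3,P[:,0]-572.2))
    S=P[(r<25)&(P[:,2]>87)&(P[:,2]<97)]
    b=cv2.minAreaRect(S[:,:2].astype(np.float32)) if len(S)>5 else None
    m=(r>45)&(r<122)&(P[:,2]>50)&(P[:,2]<82)&((abs(a-112)<18)|(abs(a+126)<15))
    L=P[m];
    if len(L)<10: print(f,len(S),b,'no lever');continue
    l=cv2.fitLine(L[:,:2].astype(np.float32),cv2.DIST_HUBER,0,.01,.01).ravel()
    print(f,len(S),b,'lever n',len(L),np.median(a[m]),'fit',np.degrees(np.arctan2(l[1],l[0])),l[2:],'z',L[:,2].min(),L[:,2].max())
p=cv2.imread('pics/w27.png');cv2.imwrite('pics/w27c.png',cv2.resize(p[140:260,420:560],None,fx=5,fy=5,interpolation=cv2.INTER_CUBIC))
E
```

```text
w1 1004 ((572.0838012695312, -16.188993453979492), (29.716928482055664, 22.10508155822754), 65.43638610839844) lever n 593 -126.86612279854342 fit 47.87165 [535.22 -65.43] z 59.52431411801459 73.93402379379341
w16 653 ((569.185791015625, -15.79521369934082), (30.70499610900879, 22.30908966064453), 48.8793830871582) lever n 1302 108.24904442993696 fit -70.61778 [544.45  67.89] z 56.82268577959189 78.68526951266597
w27 382 ((571.2255859375, -14.961481094360352), (29.471759796142578, 23.241588592529297), 43.821556091308594) lever n 907 115.01148791601611 fit -66.48507 [534.82  63.72] z 58.97892632380626 77.80998392277348
```

View pics/w27c.png

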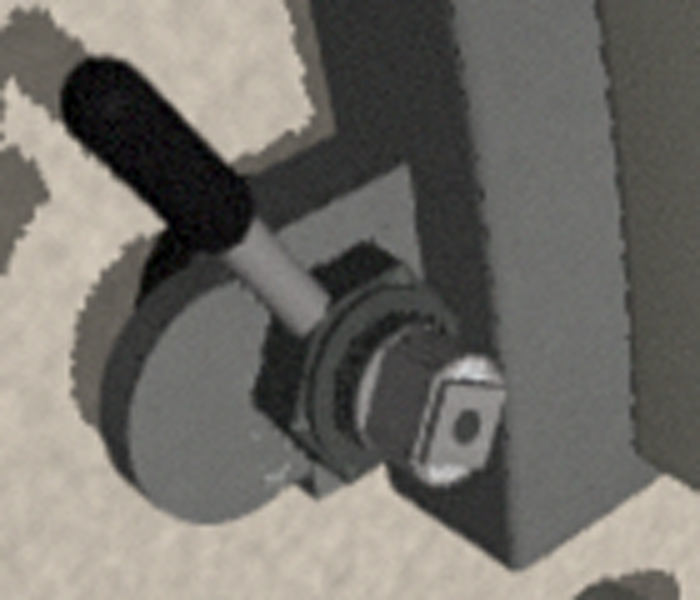

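The lever reads 115° now against 108° just after the push, so I check the screw and nut from directly above.

```bash
python3 -c "
from h import *
go([567,2,150],56)"
```

```text
delta tool [ -1.86 230.15  26.6 ] | 231.6893476258166 yaw 56.8792787273518 turn 0.015 q1,q6 [0.12 0.72] t 32.6 pos [374.64 130.64 161.42] F [-0.49  0.72  0.55]
```

```bash
python3 -m creep '[[0.3,0,0.038,0.002,0],[0,0,0.038,0.002,0],[0,0,0.038,0.002,0],[0,0,0.038,0.002,0],[0,0,0.038,0.002,0],[0,0,0.035,0,0],[0,0,0,0,0]]' 60 >/dev/null;  python3 - <<'E'
from h import *
robot.snapshot('wrist');robot.snapshot('wrist')
p,d=robot.snapshot('wrist');cv2.imwrite('pics/w28.png',p);q()
c=robot.calibration('wrist');s=robot.observe();np.savez('w28.npz',p=p,d=d,**c,pos=s['tool_pos'],R=s['orientation'])
for f in('w28',):
    w=np.load(f+'.npz');d=w['d'];c={k:w[k] for k in('fovy','cx','cy','view')}
    us,vs=np.meshgrid(np.arange(0,560),np.arange(0,330));P=pts('wrist',d,c,us.ravel(),vs.ravel())
    r=np.hypot(P[:,0]-572.2,P[:,1]+16.3);a=np.degrees(np.arctan2(P[:,1]+16.3,P[:,0]-572.2))
    S=P[(r<25)&(P[:,2]>87)&(P[:,2]<97)]
    b=cv2.minAreaRect(S[:,:2].astype(np.float32)) if len(S)>5 else None
    m=(r>45)&(r<122)&(P[:,2]>50)&(P[:,2]<82)&((abs(a-112)<18))
    print(f,len(S),b,'lever n',m.sum(),np.median(a[m]))
    u,v=proj('wrist',c,[572,-16,93])[0].astype(int);print(u,v)
    cv2.imwrite('pics/w28c.png',cv2.resize(cv2.convertScaleAbs(p[max(v-60,0):v+60,max(u-70,0):u+70],alpha=1.5),None,fx=5,fy=5,interpolation=cv2.INTER_CUBIC))
E
```

```text
q [-0.1445  0.085   1.8193 -0.093   1.2093  0.4554] pos [566.4872   6.7569 164.1572] z [ 0.0164 -0.0902 -0.9958] t 33.333 w 93.88002836029042
w28 793 ((571.180908203125, -15.00912857055664), (29.77442169189453, 22.295570373535156), 53.473514556884766) lever n 1546 113.05572115335008
296 233
```

View pics/w28c.png

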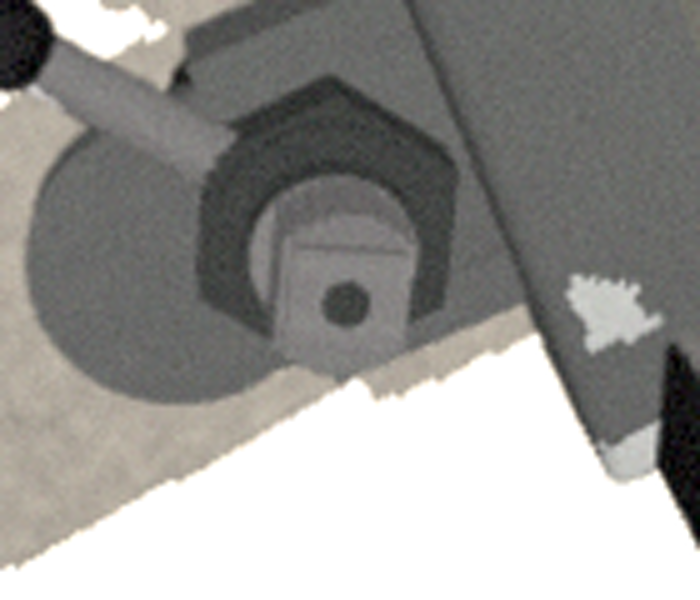

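```bash
python3 - <<'E'
from sp import *
P,T=spanner('w27.npz',(245,315,15,200,5,25))
print(len(P),np.percentile(P[:,2],[2,50,98]),P.min(0),P.max(0))
print(robot.observe()['wrist_force'],robot.observe()['time']); print(robot.finish_job())
E
```

```text
4119 [6.64 8.44 9.99] [360.93 111.21   5.23] [478.87 271.88  11.66]
[-0.2  -0.83 -0.32] 33.3333
the job is handed in; nothing more can be done
None
```

I did the job in the order asked and handed it in at about 33 s, with the arm touching nothing.

- **Fitting:** I picked the larger steel spanner (179 mm in the wrist picture) and fitted it on the screw's flats with its handle over the ledge. I let go of it before touching the lever.
- **Tightening:** I pushed the lever clockwise with closed fingers. It moved at about 5 N, then the force rose to 16–21 N with almost no further movement, which I took as the hard stop.
- **Laying down:** I took the spanner off and laid it on the bench at about x 361–479, y 111–272 mm. Its top surface reads 7–10 mm all along, so it lies flat, and it is clear of the shaker.

**Last checks**
- **Lever:** the lever is 59.6° from the screw's flats, against 59.3° just after the push, so the nut is still at its stop.
- **Bottle, tip box and rack:** they read within about 5 mm of where they started, which is the networks' accuracy.

**What went wrong or disagreed**
- **First removal attempt:** I twisted the spanner the wrong way and it jammed on the flats (up to about 15 N). I lowered it, took a new grip without the twist, and it came off freely.
- **Screw turn:** that attempt turned the screw and nut back together by about 5°. The screw had turned about 16° at most and ended 12° from where it started, within the 30° allowed.
- **Oblique picture:** one slanted wrist picture put the flats about 10° off. I looked again from above, and that view is the one used here.

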